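# Load the cell charger and set its cell count

## Task

Open the cell charger: with the screwdriver turn both slotted cams a quarter turn anticlockwise (never with the fingers), then lift the access panel off by its handle and lay it flat, handle up, in the middle of the grey mat. Then stand every loose blue cell upright in a bay of its own, and after that turn the selector clockwise from zero by one click per cell, so that it shows how many cells are in. Leave the panel off for the voltage check, put the screwdriver back upright in its stand, and do not disturb the meter, battery or controller board.

Things in the scene. Friction and masses are not known exactly. Their poses are not given: they have to be found in the camera images.
- charger: Bench cell charger, fixed: light grey case, x -148 to +80 mm, y -120 to +120 mm from its origin, which lies on the bench under the cell well; x points away from the selector's strip (the front), y left, z up. Flat deck 95 mm high. Well 120 mm (x) by 160 mm (y), floor 15 mm above the bench. A rebate 4 mm deep round it takes the panel flush with the deck, 2 mm play
- bay0 (a point): Bay 0, leftmost of four in one row along the well's y, pitch about 40 mm: this point is the middle of its floor, axes as the charger. Inside about 38 mm by 37 mm; black dividers 3 mm thick and 28 mm high between the bays (they reach 22 mm to either side of the row), sills 12 mm high before and behind; round brass contact in the floor
- bay1 (a point): Bay 1, like bay0: this point is the middle of its floor, axes as the charger
- bay2 (a point): Bay 2, like bay0: this point is the middle of its floor, axes as the charger
- bay3 (a point): Bay 3, like bay0: this point is the middle of its floor, axes as the charger
- cam_left (a joint): Slotted cam fastener at the panel's left end (y+, 101 mm from the charger's origin). 0 = locked (its steel nose points at the panel and covers its edge by 7 mm); it turns anticlockwise seen from above, to a stop at 1.571 rad = open (nose along the panel's edge). Stiff, about 0.04 N m, stays where left. Held locked or nearly so at the start; the panel comes free from about 1.2 rad
- cam_right (a joint): The like cam at the panel's right end (y-): 0 locked, anticlockwise to 1.571 rad = open
- cam_left_head: Brass slotted head of the left cam, 24 mm across; this point is the middle of the slot's floor, on the turning axis, 4.5 mm above the deck, and the head's top is 6.5 mm higher; x runs along the slot (and towards the nose), z up. Slot 6 mm wide, 6.5 mm deep, 20 mm long, open at both ends. Turn it with the screwdriver only, never with the fingers
- cam_right_head: The like head of the right cam: middle of its slot's floor, x along the slot
- selector (a joint): Cell-count selector, black knob on the charger's front strip. 0 = pointer on the red zero mark (pointing left), where it starts; grows clockwise seen from above, one detented click every 0.349 rad (20 degrees), up to 6 clicks. Each click takes about 0.06 N m, and it settles into the nearest click when let go
- selector_grip (a point): Where to grip the selector: on its axis, 25 mm above the deck, half-way up the bar grip (bar 38 mm long, 14 mm thick, its top 38 mm above the deck); x runs along the bar to the pointer's white end, z up
- panel_grip (a point): Middle of the handle bar of the access panel, a loose grey metal plate 132 mm (x) by 172 mm (y), 4 mm thick, 0.26 kg: the dark bar on top is 12 mm thick (x), 90 mm long (y) and 12 mm high, centred 30 mm above the plate's underside (20 mm of gap between plate and bar); x, y along the plate's sides, z up
- mat_top (a point): Centre of the top of the dark grey rubber mat, fixed, 240 mm (x) by 190 mm (y), 3 mm thick; axes along its sides
- driver_grip (a point): Middle of the green handle of the loose flat-blade screwdriver (153 mm long, 0.10 kg) upright in its stand, 118 mm above the blade's tip; x along the blade's width, z up. Handle 25 by 25 mm, 70 mm high, flats square to x and y. Blade 16 mm wide (x), 3 mm thick (y), 16 mm high. Under the handle a black collar 34 mm across, 8 mm high, underside 75 mm above the tip; 10 mm shaft
- stand_mouth (a point): Middle of the mouth of the screwdriver's stand, fixed, 85 mm above the bench: yellow tower 46 mm square with a 22 mm square hole, 77 mm deep; the driver's collar rests on its top
- cell0_mid (a point): Middle (half-way up) of a loose cylindrical battery cell, blue with a white band, 32 mm across, 70 mm high, 0.145 kg, standing upright on the bench, brass button up (always there, with one to three of the others)
- cell1_mid (a point): Middle (half-way up) of another such cell, or absent
- cell2_mid (a point): Middle (half-way up) of another such cell, or absent
- cell3_mid (a point): Middle (half-way up) of another such cell, or absent
- meter: Multimeter, yellow with a violet face, 85 by 170 by 32 mm, lying on the bench; bystander, origin under its centre
- battery: Sealed battery, black with a red top, 67 by 153 by 97 mm; bystander, origin under its centre
- board: Green controller board with heat sink, 75 by 150 by 38 mm; bystander, origin under its centre
There are look-alikes about, which are no part of the job. Leave any brown or white look-alike of the part that bears driver_grip alone. What is shaped like the part that bears cell0_mid but turquoise is not meant.

How it is judged:
By the outcome, as a careful person would: the job done as asked, in the order asked, and still so for the second after the job is handed in, with the robot touching nothing.
Of cell1, cell2, cell3 only 1 to 3 are there at a start; the rules pass over those that are not, and their reading is None.
At some moment in a run one of panel may be knocked a few centimetres aside while the robot is not near it.
It also fails if it takes over 210 s, if anything falls off the work surface, if the arm or the gripper's body presses on something with over 40 N, if the wrist force passes 120 N, or if a joint passes its speed limit or range.

## Robot

A 7-joint arm with a two-finger parallel gripper is mounted at the origin on the work surface. World frame = base frame: x ahead of the robot, y to its left, z up, the work surface at z = 0. Lengths are in m, angles in rad, forces in N, time in s.
With the tool pointing down it reaches from about 0.4 to 0.85 m from the base axis. Payload 10.4 kg.
Tool frame: the origin (TCP) lies midway between the tips of the shut fingers; the grasp point (between the pads) lies 19 mm behind it; z points along the fingers, x is the direction in which the jaws open and shut, and the axes are right-handed (so a half turn about z gives the same grasp; the last joint's range is limited). The gripper opens to 87 mm and grips with 3 to 60 N. Pads are 19 mm wide; open, the fingers measure 117 mm over their backs; the gripper's body (75 mm by 190 mm) begins 51 mm behind the grasp point.
Start: joints at [1.314, 0.332, -0.065, 1.46, 0.022, 1.35, -0.088], TCP at [0.145, -0.608, 0.223] pointing down, gripper open.
Joint ranges: [-2.6, 2.6], [-0.5, 2.12], [-1.47, 1.34], [0.16, 2.42], [-1.27, 4.41], [0.06, 2.06], [-2.6, 2.6]. Speed limits (rad/s): [2.22, 2.22, 2.79, 2.79, 3.14, 3.14, 3.14].

## Interface

Orientations are given as a unit quaternion [x, y, z, w].
In Python, from bench import r gives the robot as it stands. The module is installed in compiled form; this text tells all that it offers.
- The arm moves only by the tool play_rows, never from a script. Its argument "commands" is a list of rows, each a list of 7 numbers: the shift along the world's x, y, z in cm, then the turn, a rotation vector about the world's x, y, z in rad, then the finger opening in cm, from 0 to 8.7. A call has 1 to 20 rows; each row shifts and turns the commanded pose from where the row before left it; what a row does not reach is not made up. A row lasts 1/8 s, in which the tool goes at most 62.5 mm and 10.7 degrees, less where a joint would pass 70% of its speed; a pose out of reach is approached as far as the arm can. A call is refused whole if a number of a shift passes 6.25 or a number of a turn 0.188, either way. A call with a gripper value outside its range is refused whole. The fingers move at their own pace and stop on an object; "grip_force" is the grip in N (left out, the last holds). Time passes only in rows, so rows that do not move let the fingers close. It gives the time, the measured TCP pose, the force and the opening at its end, in the units of the state.
- r.read_state(): the state, without advancing time (a new reading comes with each control period).
- r.camera(name): name is "side" or "top" or "wrist"; returns a dict with "img" (384x512x3 uint8, red, green, blue), "K" (3x3 intrinsics, pixels), "camera_from_world" (4x4, takes a point from world to camera coordinates). Camera axes: x right, y down, z forward; pixel columns grow to the right and rows downward; lengths in m; the calibration is good to about 2 mm. A picture is of the moment at which its call begins. There is no depth.
- r.close_job(): hands the job in, once; it reports no verdict.
The state is a dict: "time": time; "joint_positions": joint angles; "joint_vel": joint speeds; "joint_torque": joint torques, N m; "ee_pos": TCP position; "eef_rot": TCP orientation; "ft_force": force on the tool from outside, world axes, zero at the start; "torque": the same for the moment, N m; "width": finger opening in m.
Only numpy, scipy, OpenCV 4.12 (cv2) and the standard library are available. Lean on these libraries where they do the work, as an engineer would, in place of code of your own. Each camera call takes 0.05 s, during which the arm holds its last target. There are 200 camera calls.

## Working session

There is one attempt and no reset: what is moved stays moved. The work goes in short steps, Python scripts to look and compute and a tool call to move; the robot and the scene stay as the last step left them, time stands still between calls to the robot, and variables do not carry over. Pictures are saved under pics/ and viewed, about 12 in all and at most 16, crops included, and the job is handed in when it is done.

Besides the shell and the picture viewer there is one more tool, called after "Emit:" by a JSON object that holds its "api" and its "payload", one argument or row to a line. play_rows: Moves the arm, as the interface text tells. Its arguments: {"type":"object","properties":{"commands":{"type":"array","items":{"type":"array","items":{"type":"number"}}},"grip_force":{"type":"number"}},"required":["commands"]}

```bash
mkdir -p pics
cat > h.py <<'E'
import numpy as np, cv2
from bench import r
def snap(n,f=None):
    c=r.camera(n); 
    if f: cv2.imwrite('pics/'+f,c['img'][:,:,::-1])
    np.savez('last_%s.npz'%n,**c)
    return c
def ray(c,u,v,z):
    T=np.array(c['camera_from_world']);R=T[:3,:3];o=-R.T@T[:3,3]
    d=R.T@np.linalg.inv(c['K'])@np.array([u,v,1.0])
    return o+d*(z-o[2])/d[2]
def proj(c,p):
    T=np.array(c['camera_from_world']);q=c['K']@(T[:3,:3]@np.array(p)+T[:3,3]);return q[:2]/q[2]
def load(n): return dict(np.load('last_%s.npz'%n))
E
python3 - <<'E'
from h import *
for n in ['top','side','wrist']:
    c=snap(n,n+'0.png');T=c['camera_from_world'];print(n,-T[:3,:3].T@T[:3,3],T[2,:3],c['K'][0])
a=[cv2.imread(f'pics/{n}0.png') for n in ['top','side']]
cv2.imwrite('pics/t1.png',cv2.resize(a[0],(800,600),interpolation=cv2.INTER_CUBIC))
cv2.imwrite('pics/s1.png',cv2.resize(a[1],(800,600),interpolation=cv2.INTER_CUBIC))
print(r.read_state())
E
```

```text
top [0.46550348 0.00502527 1.57477423] [ 4.48741689e-02 -3.81634299e-04 -9.98992574e-01] [487.69312814   0.         257.46196813]
side [-0.16217142  0.76698757  0.8767965 ] [ 0.53140916 -0.59667455 -0.60131837] [479.66291824   0.         253.98164865]
wrist [ 0.22720251 -0.5885292   0.38336937] [-0.29804316 -0.0702414  -0.95196451] [272.01911143   0.         255.20724636]
{'time': 0.15, 'joint_positions': array([ 1.3143531 ,  0.33268284, -0.06465722,  1.46073348,  0.02155888,
        1.34990128, -0.08852013]), 'joint_vel': array([ 0.00013915, -0.00276109,  0.00021427, -0.00241873, -0.00049961,
       -0.00128903, -0.00070591]), 'joint_torque': array([ 6.86741441e-05, -6.23628473e+01,  2.41362437e-02, -3.90143859e+01,
       -6.13016495e-02,  3.72059725e-02,  7.73798024e-05]), 'ee_pos': array([ 0.14474573, -0.60771292,  0.2219711 ]), 'eef_rot': array([ 7.84750266e-01, -6.19811870e-01, -4.10732661e-04, -3.12439684e-04]), 'ft_force': array([ 0.26528971, -0.35442633, -0.78462688]), 'torque': array([ 0.06206796, -0.0085719 , -0.0660694 ]), 'width': 0.0870309703735488}
```

View pics/t1.png

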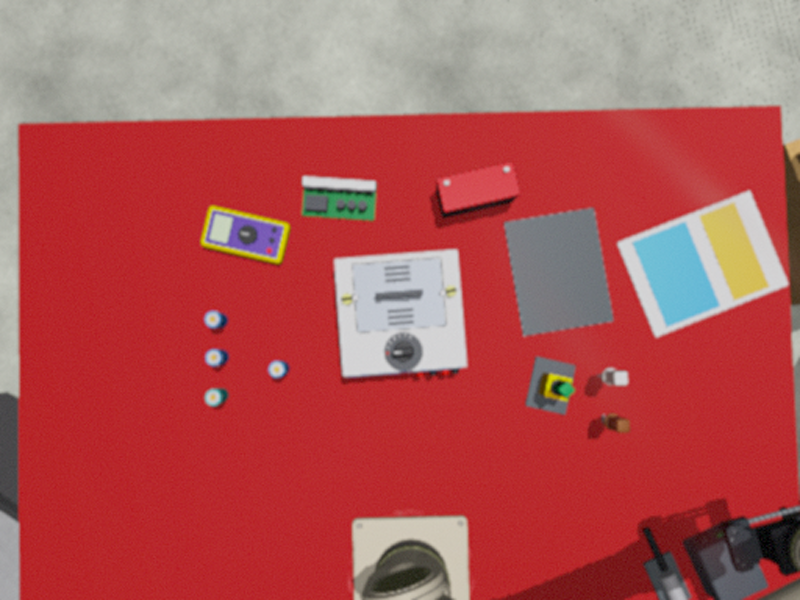

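View pics/s1.png

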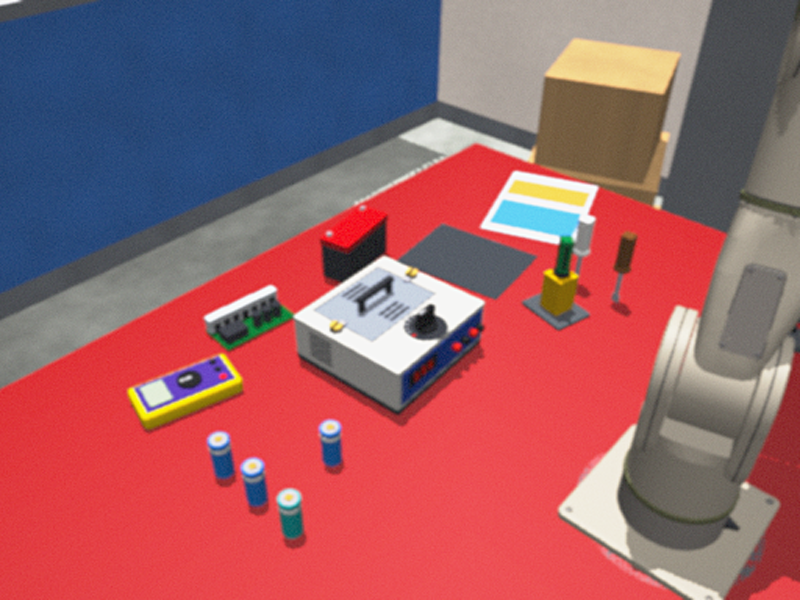

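The top view shows three blue cells at about (213,320), (214,358), (277,369), with a turquoise one at (214,397). The charger is centred near (400,310), the mat near (558,271), and the green driver near (563,388). The side view agrees.

Run:
```python
from h import *
c=load('top');s=load('side');img=c['img'];hsv=cv2.cvtColor(img,cv2.COLOR_RGB2HSV)
k=.64
def R(u,v,z): return ray(c,u*k,v*k,z).round(4)
# deck contour: bright low-sat
m=((hsv[:,:,1]<60)&(hsv[:,:,2]>140)).astype(np.uint8); m[:150]=0;m[250:]=0;m[:,:205]=0;m[:,310:]=0
cs,_=cv2.findContours(m,cv2.RETR_EXTERNAL,cv2.CHAIN_APPROX_NONE);q=max(cs,key=cv2.contourArea)
b=cv2.boxPoints(cv2.minAreaRect(q));print('deck px',b);
P=np.array([ray(c,*p,.095) for p in b]);print(P.round(4),P.mean(0))
for i in range(4):print(np.linalg.norm(P[i]-P[i-1]), np.degrees(np.arctan2(*(P[i]-P[i-1])[[1,0]])))
# cells
m=((hsv[:,:,0]>95)&(hsv[:,:,0]<125)&(hsv[:,:,1]>60)).astype(np.uint8)
for nm,z,(u,v) in [('cellA',.07,(213,320)),('cellB',.07,(214,358)),('cellC',.07,(277,369)),('turq',.07,(213.5,397.5)),
  ('driver top',.163,(564,388)),('stand',.085,(558,388)),('camL',.106,(347,299)),('camR',.106,(450,291)),('handle',.127,(399,296)),('sel',.12,(403,351))]:
    print(nm,R(u,v,z))
m=((hsv[:,:,0]>35)&(hsv[:,:,0]<80)&(hsv[:,:,1]>120)).astype(np.uint8); m[:220]=0
n,l,st,ce=cv2.connectedComponentsWithStats(m);print([(st[i],ce[i]) for i in range(1,n) if st[i][4]>15])
# mat
m=((hsv[:,:,1]<60)&(hsv[:,:,2]<140)).astype(np.uint8);m[:130]=0;m[220:]=0;m[:,:320]=0;m[:,396:]=0
cs,_=cv2.findContours(m,cv2.RETR_EXTERNAL,cv2.CHAIN_APPROX_NONE);q=max(cs,key=cv2.contourArea)
b=cv2.boxPoints(cv2.minAreaRect(q));P=np.array([ray(c,*p,.003) for p in b]);print('mat',P.round(4),P.mean(0))
for i in range(4):print(np.linalg.norm(P[i]-P[i-1]), np.degrees(np.arctan2(*(P[i]-P[i-1])[[1,0]])))
for n,cc,box in [('top',c,(320,190,420,290)),('side',s,(320,130,430,220))]:
    x0,y0,x1,y1=box;cv2.imwrite(f'pics/d_{n}.png',cv2.resize(cc['img'][y0:y1,x0:x1,::-1],None,fx=6,fy=6,interpolation=cv2.INTER_CUBIC))
from scipy.spatial.transform import Rotation as Ro
print(Ro.from_quat(r.read_state()['eef_rot']).as_matrix().round(3))
```

```text
deck px [[212.62387 165.18562]
 [292.61996 158.93593]
 [298.56393 235.01842]
 [218.56784 241.26811]]
[[ 0.6405  0.1385  0.095 ]
 [ 0.6537 -0.1057  0.095 ]
 [ 0.4219 -0.1173  0.095 ]
 [ 0.409   0.1252  0.095 ]] [0.53127252 0.01015631 0.095     ]
0.23195926817470092 3.2869243135077304
0.24455949346402808 -86.9145080273804
0.23206555937063242 -177.13528998966268
0.2428497961663046 93.06048287340649
cellA [0.5264 0.3788 0.07  ]
cellB [0.4514 0.3778 0.07  ]
cellC [0.4268 0.254  0.07  ]
turq [0.3739 0.3798 0.07  ]
driver top [ 0.3813 -0.2905  0.163 ]
stand [ 0.3769 -0.2952  0.085 ]
camL [0.5592 0.1106 0.106 ]
camR [ 0.5699 -0.0887  0.106 ]
handle [0.5612 0.01   0.127 ]
sel [0.4564 0.0049 0.12  ]
[(array([354, 244,  13,  11,  82], dtype=int32), array([360.26829268, 248.52439024]))]
mat [[ 0.7174 -0.2111  0.003 ]
 [ 0.7439 -0.3972  0.003 ]
 [ 0.5098 -0.4275  0.003 ]
 [ 0.4837 -0.2426  0.003 ]] [ 0.61369538 -0.31961179  0.003     ]
0.23584286479468639 7.671809170753012
0.188010158079833 -81.89061663898865
0.23604248950480883 -172.63072418268104
0.18676244194714042 98.0520729504812
[[ 0.232 -0.973 -0.   ]
 [-0.973 -0.232  0.001]
 [-0.001  0.    -1.   ]]
```

Emit:
{"api": "play_rows", "payload": {
  "commands": [
    [0,0,4,0,0,0,8.7],
    [0,0,4,0,0,0,8.7],
    [3,4,0,0,0,0,8.7],
    [3,4,0,0,0,0,8.7],
    [3,4,0,0,0,0,8.7],
    [3,4,0,0,0,0,8.7],
    [3,4,0,0,0,0,8.7],
    [2.5,3.7,0,0,0,0,8.7],
    [2.0,4,0,0,0,0,8.7],
    [0,0,0,0,0,0,8.7],
    [0,0,0,0,0,0,8.7]
  ]
}}

```text
time: 1.52
ee_pos: [0.3394, -0.3315, 0.3025]
eef_rot: [0.785, -0.62, -0.0, 0.0]
ft_force: [-0.4, 0.1, 1.4]
width: 0.0871
```

Run:
```python
from h import *
c=snap('wrist','w1.png');T=c['camera_from_world'];print(-T[:3,:3].T@T[:3,3],T[:3,:3]);s=r.read_state();print(s['ee_pos'],s['eef_rot'],s['joint_positions'].round(2))
cv2.imwrite('pics/w1b.png',cv2.resize(c['img'][:,:,::-1],(800,600),interpolation=cv2.INTER_CUBIC))
```

```text
[ 0.42185303 -0.31216931  0.46399714] [[ 2.31756449e-01 -9.72773663e-01  5.91096738e-04]
 [-9.25992817e-01 -2.20424993e-01  3.06512847e-01]
 [-2.98037332e-01 -7.15836802e-02 -9.51866338e-01]]
[ 0.33913309 -0.33186819  0.30240658] [ 7.84313496e-01 -6.20364663e-01 -1.15890516e-04  1.07419650e-04] [ 1.   -0.02 -0.31  1.7  -0.01  1.46 -0.65]
```

View pics/w1b.png

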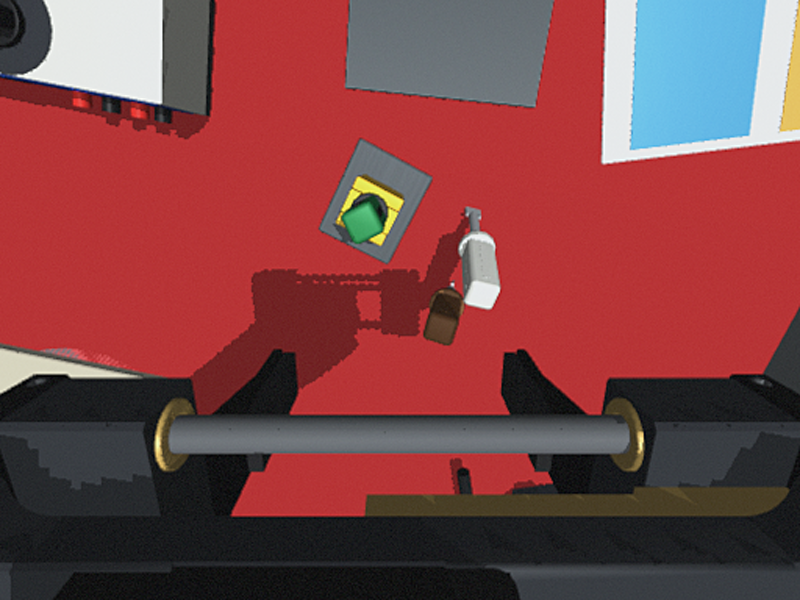

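Run:
```python
from h import *
c=load('wrist');img=c['img'];hsv=cv2.cvtColor(img,cv2.COLOR_RGB2HSV)
m=((hsv[:,:,0]>50)&(hsv[:,:,0]<85)&(hsv[:,:,1]>110)&(hsv[:,:,2]>105)).astype(np.uint8)
m=cv2.morphologyEx(m,cv2.MORPH_OPEN,np.ones((3,3)))
cs,_=cv2.findContours(m,cv2.RETR_EXTERNAL,cv2.CHAIN_APPROX_NONE);q=max(cs,key=cv2.contourArea)
P=np.array([ray(c,*p,.163) for p in q[:,0].astype(float)])[:,:2].astype(np.float32)*1000
print('green',cv2.minAreaRect(P))
k=.64
Y=((hsv[:,:,0]>20)&(hsv[:,:,0]<32)&(hsv[:,:,1]>150)).astype(np.uint8);Y[:100]=0;Y[170:]=0;Y[:,:200]=0;Y[:,280:]=0
q=max(cv2.findContours(Y,cv2.RETR_EXTERNAL,cv2.CHAIN_APPROX_NONE)[0],key=cv2.contourArea)
P=np.array([ray(c,*p,.085) for p in q[:,0].astype(float)])[:,:2].astype(np.float32)*1000
print('yellow',cv2.minAreaRect(P))
print('white top',ray(c,482*k,293*k,.163),'brown',ray(c,437*k,333*k,.163), ray(c,473*k,213*k,0))
cv2.imwrite('pics/x.png',cv2.resize(img[100:180,190:290][:,:,::-1],None,fx=7,fy=7,interpolation=cv2.INTER_CUBIC))
```

```text
green ((376.78857421875, -296.31683349609375), (22.713748931884766, 22.403919219970703), 39.20519256591797)
yellow ((378.1629638671875, -296.5762023925781), (45.23515319824219, 48.83184814453125), 76.00203704833984)
white top [ 0.34694594 -0.39354656  0.163     ] brown [ 0.30838959 -0.3693882   0.163     ] [ 0.39043783 -0.40207557  0.        ]
```

View pics/x.png

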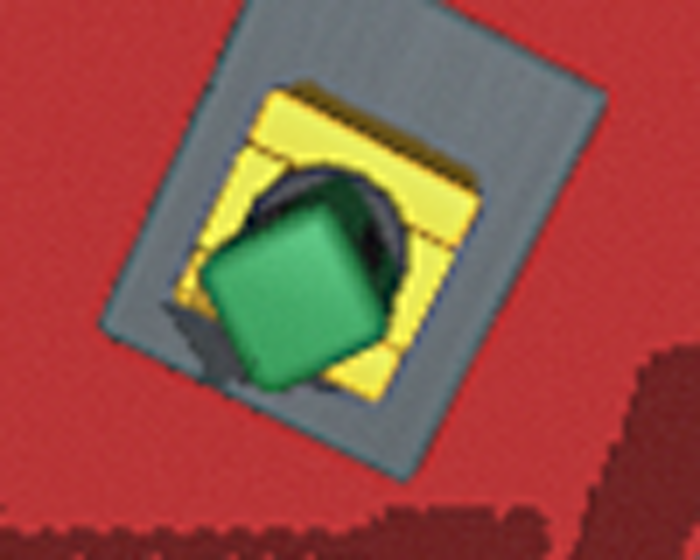

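The crop shows the green handle turned about 39° (mod 90°) from the world axes, in a stand at -14°. The driver's centre is near (0.377, -0.296).

Emit:
{"api": "play_rows", "payload": {
  "commands": [
    [1.3,1.2,0,0,0,0.15,8.7],
    [1.3,1.2,0,0,0,0.15,8.7],
    [1.2,1.15,0,0,0,0.15,8.7],
    [0,0,-4,0,0,0,8.7],
    [0,0,0,0,0,0,8.7],
    [0,0,0,0,0,0,8.7]
  ]
}}

```text
time: 2.33
ee_pos: [0.3776, -0.2964, 0.2636]
eef_rot: [0.903, -0.43, 0.0, 0.0]
ft_force: [0.1, 0.4, 0.3]
width: 0.0871
```

```bash
cat >> h.py <<'E'
from scipy.spatial.transform import Rotation as Ro
def st():
    s=r.read_state();M=Ro.from_quat(s['eef_rot']).as_matrix()
    print('t%.2f p'%s['time'],s['ee_pos'].round(4),'yaw %.2f'%np.degrees(np.arctan2(M[1,0],M[0,0])),'z',M[:,2].round(4),'F',s['ft_force'].round(1),'M',s['torque'].round(2),'w %.4f'%s['width'],'q',s['joint_positions'].round(2));return s,M
E
python3 -c "
from h import *
st()"
```

```text
t2.33 p [ 0.3776 -0.2964  0.2636] yaw -50.92 z [ 6.e-04 -4.e-04 -1.e+00] F [0.1 0.4 0.3] M [-0.01 -0.01  0.02] w 0.0871 q [ 0.94  0.01 -0.37  1.75  0.    1.38 -0.32]
```

Down to TCP z 0.110, grip, lift.

Emit:
{"api": "play_rows", "payload": {
  "commands": [
    [0,0,-4,0,0,0,8.7],
    [0,0,-4,0,0,0,8.7],
    [0,0,-4,0,0,0,8.7],
    [0,0,-3.3,0,0,0,8.7],
    [0,0,0,0,0,0,8.7],
    [0,0,0,0,0,0,2],
    [0,0,0,0,0,0,2],
    [0,0,0,0,0,0,2],
    [0,0,0,0,0,0,2],
    [0,0,0,0,0,0,2],
    [0,0,0,0,0,0,2],
    [0,0,0,0,0,0,2]
  ],
  "grip_force": 40
}}

```text
time: 3.82
ee_pos: [0.3778, -0.2955, 0.1096]
eef_rot: [0.903, -0.429, -0.0, -0.0]
ft_force: [-0.0, 1.1, -0.2]
width: 0.0256
```

```bash
python3 -c "
from h import *
st()"
```

```text
t3.83 p [ 0.3778 -0.2955  0.1096] yaw -50.82 z [-0.e+00  1.e-04 -1.e+00] F [-0.   1.1 -0.2] M [0.17 0.09 0.02] w 0.0256 q [ 0.93  0.14 -0.38  1.95  0.06  1.06 -0.37]
```

Emit:
{"api": "play_rows", "payload": {
  "commands": [
    [0,0,2,0,0,0,2],
    [0,0,4,0,0,0,2],
    [0,0,5,0,0,0,2],
    [0,0,5,0,0,0,2],
    [3,3,0,0,0,0,2],
    [3,3,0,0,0,0,2],
    [3,3,0,0,0,0,2],
    [3,3,0,0,0,0,2],
    [3,3,0,0,0,0,2],
    [2,3,0,0,0,0,2],
    [0,0,0,0,0,0,2],
    [0,0,0,0,0,0,2]
  ]
}}

```text
time: 5.32
ee_pos: [0.5475, -0.1162, 0.2693]
eef_rot: [0.903, -0.429, -0.0, 0.0]
ft_force: [0.1, -1.1, -1.6]
width: 0.0248
```

Run:
```python
from h import *
s,M=st()
c=snap('wrist');d=snap('side')
# deck close-up crops
w=c['img'][:,:,::-1]
cv2.imwrite('pics/w2.png',cv2.resize(w,(760,570),interpolation=cv2.INTER_CUBIC))
p=proj(d,s['ee_pos']-[0,0,.06]);print(p,proj(d,s['ee_pos']-[0,0,.099]))
x,y=int(p[0]),int(p[1]);cr=d['img'][max(0,y-50):y+50,max(0,x-65):x+65,::-1]
cv2.imwrite('pics/d2.png',cv2.resize(cr,None,fx=5,fy=5,interpolation=cv2.INTER_CUBIC))
```

```text
t5.33 p [ 0.5475 -0.1162  0.2693] yaw -50.85 z [-7.e-04 -3.e-04 -1.e+00] F [ 0.1 -1.1 -1.6] M [-0.08 -0.01  0.05] w 0.0248 q [ 0.63  0.22 -0.58  1.54  0.12  1.42 -0.85]
[275.55478322 140.67406946] [275.07876949 152.87114073]
```

View pics/w2.png

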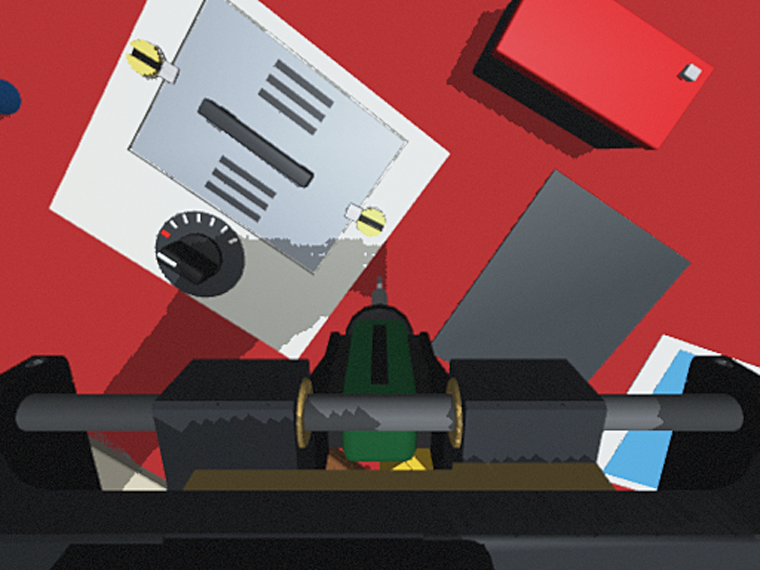

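View pics/d2.png

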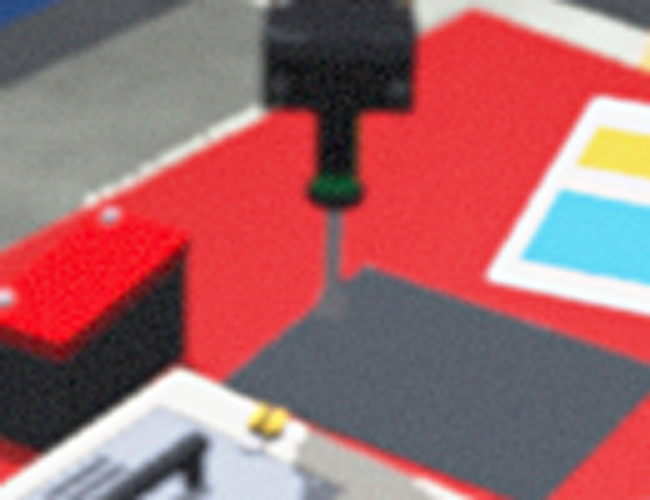

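The wrist view shows the right cam at (370,221) and the left cam at (145,57), noses toward the panel. The blade tip is at (380,283) and looks narrow along the jaw axis. I'll measure this.

```bash
cat >> h.py <<'E'
def cams(c,seeds,zt=.106):
    hsv=cv2.cvtColor(c['img'],cv2.COLOR_RGB2HSV)
    m=((hsv[:,:,0]>20)&(hsv[:,:,0]<35)&(hsv[:,:,1]>90)).astype(np.uint8)
    for s in seeds:
        mm=np.zeros_like(m);cv2.circle(mm,(int(s[0]),int(s[1])),18,1,-1);mm&=m
        pts=cv2.findNonZero(mm);h=cv2.convexHull(pts)
        P=np.array([ray(c,*p,zt) for p in h[:,0].astype(float)])[:,:2].astype(np.float32)*1000
        e=cv2.minEnclosingCircle(P); f=np.zeros_like(m);cv2.fillConvexPoly(f,h,1)
        f=cv2.erode(f,np.ones((3,3)));d=cv2.findNonZero(f&(hsv[:,:,2]<110).astype(np.uint8))
        D=np.array([ray(c,*p,zt) for p in d[:,0].astype(float)])[:,:2]
        w,v=np.linalg.eigh(np.cov(D.T));a=np.degrees(np.arctan2(v[1,1],v[0,1]))
        print('cam',e,'ell mean',P.mean(0),'slot ctr',D.mean(0)*1000,'yaw %.1f'%a,len(D))
E
python3 - <<'E'
from h import *
c=load('wrist');k=512/760
cams(c,[(370*k,221*k),(145*k,57*k)])
hsv=cv2.cvtColor(c['img'],cv2.COLOR_RGB2HSV)
m=((hsv[:,:,1]<60)&(hsv[:,:,2]>120)).astype(np.uint8);m[200:]=0;m[:,310:]=0
m=cv2.morphologyEx(m,cv2.MORPH_OPEN,np.ones((3,3)))
cr=c['img'][170:215,225:290,::-1];cv2.imwrite('pics/b.png',cv2.resize(cr,None,fx=10,fy=10,interpolation=cv2.INTER_CUBIC))
# panel corners guess at z .095
for n,(u,v) in dict(near_left=(130,149),near_right=(314,273),far_right=(408,141),handleA=(206,105),handleB=(307,180)).items():
    print(n,ray(c,u*k,v*k,.095 if 'h' not in n[:1] else .127).round(4))
print('knob',ray(c,205*k,250*k,.133), 'bar white end',ray(c,166*k,257*k,.1))
T=c['camera_from_world'];print('cam pos',-T[:3,:3].T@T[:3,3]); 
for dz in (.083,.099): print('tip nominal px',proj(c,np.array([.5475,-.1162,.2693-dz])))
E
```

```text
cam ((568.9738159179688, -89.95124816894531), 11.100202560424805) ell mean [569.50085 -89.99254] slot ctr [568.63705879 -89.65145055] yaw 103.4 59
cam ((557.7557983398438, 109.28857421875), 12.21920394897461) ell mean [558.9705  109.94419] slot ctr [558.28870464 107.93387943] yaw 99.9 103
near_left [0.4925 0.0917 0.095 ]
near_right [ 0.5021 -0.0811  0.095 ]
far_right [ 0.6355 -0.0743  0.095 ]
handleA [0.563  0.0502 0.127 ]
handleB [ 0.5665 -0.0335  0.127 ]
knob [ 0.47734753 -0.00467668  0.133     ] bar white end [0.4363354  0.02407279 0.1       ]
cam pos [ 0.61336419 -0.06310954  0.43071844]
tip nominal px [254.86556515 197.60528376]
tip nominal px [254.89344745 192.4052151 ]
```

View pics/b.png

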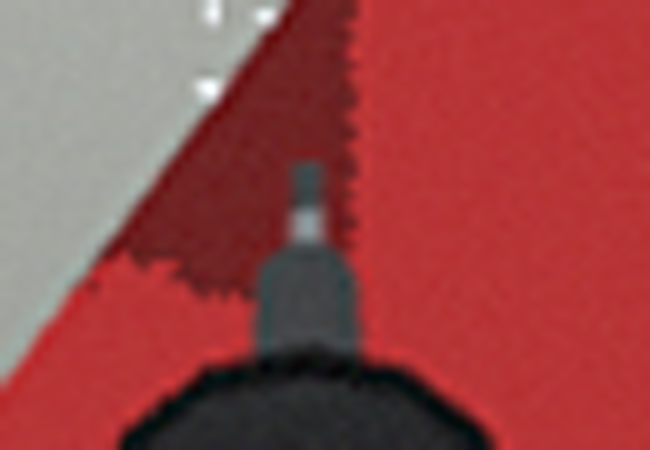

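The zoom shows the blade edge-on along the jaw axis, so the blade lies along tool y. The target tool yaw is about 10°.

Emit:
{"api": "play_rows", "payload": {
  "commands": [
    [0.4,0.5,0,0,0,0.177,2],
    [0.4,0.5,0,0,0,0.177,2],
    [0.4,0.5,0,0,0,0.177,2],
    [0.4,0.5,0,0,0,0.177,2],
    [0.4,0.5,0,0,0,0.177,2],
    [0.15,0.1,0,0,0,0.177,2],
    [0,0,-2,0,0,0,2],
    [0,0,-2,0,0,0,2],
    [0,0,0,0,0,0,2],
    [0,0,0,0,0,0,2]
  ]
}}

```text
time: 6.68
ee_pos: [0.5695, -0.0901, 0.2305]
eef_rot: [0.996, 0.087, 0.0, 0.0]
ft_force: [-0.3, -0.8, -0.6]
width: 0.0249
```

Run:
```python
from h import *
s,M=st()
c=snap('wrist')
q=proj(c,[.569,-.09,.106]);print(q,proj(c,s['ee_pos']-[0,0,.099]))
try: cams(c,[q,proj(c,[.558,.1095,.106])])
except Exception as e: print(e)
x,y=int(q[0]),int(q[1]);cr=c['img'][y-60:y+60,x-80:x+80,::-1]
cv2.imwrite('pics/e.png',cv2.resize(cr,None,fx=5,fy=5,interpolation=cv2.INTER_CUBIC));print(x-80,y-60)
```

```text
t6.67 p [ 0.5695 -0.0901  0.2305] yaw 9.97 z [ 1.e-03 -4.e-04 -1.e+00] F [-0.3 -0.8 -0.6] M [ 0.01 -0.14  0.01] w 0.0249 q [ 0.67  0.3  -0.72  1.55  0.2   1.36  0.11]
[254.68576677 184.97170742] [255.05840731 192.29613962]
cam ((568.5748291015625, -89.61300659179688), 11.49249267578125) ell mean [568.0756  -89.59231] slot ctr [568.22145558 -88.34083719] yaw 101.7 73
OpenCV(4.12.0) /io/opencv/modules/imgproc/src/convhull.cpp:143: error: (-215:Assertion failed) total >= 0 && (depth == CV_32F || depth == CV_32S) in function 'convexHull'

174 124
```

View pics/e.png

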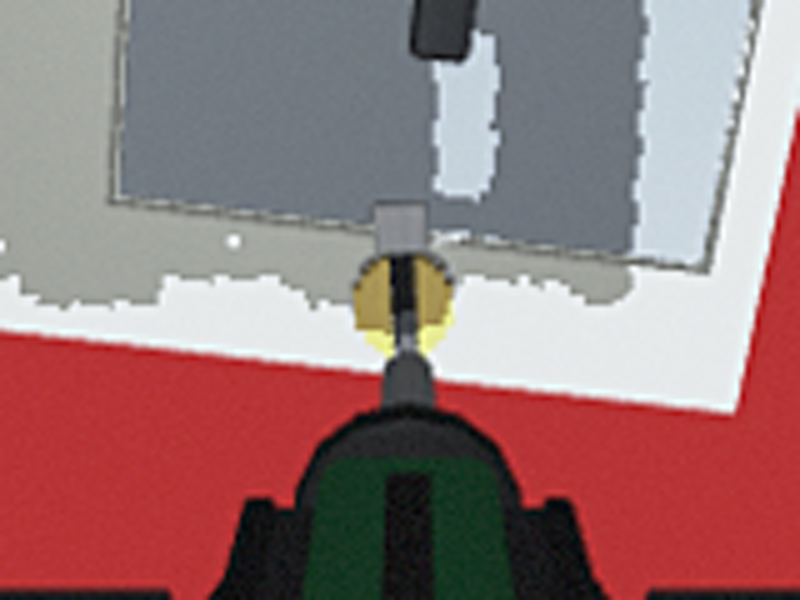

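The crop shows the blade lined up with the right cam's slot: blade column about 405, slot about 402 (5x zoom). I'll shift -0.8 mm in x and insert.

Emit:
{"api": "play_rows", "payload": {
  "commands": [
    [-0.08,0,-1,0,0,0,2],
    [0,0,-1,0,0,0,2],
    [0,0,-0.5,0,0,0,2],
    [0,0,-0.3,0,0,0,2],
    [0,0,-0.2,0,0,0,2],
    [0,0,0,0,0,0,2]
  ]
}}

```text
time: 7.48
ee_pos: [0.5685, -0.0895, 0.1996]
eef_rot: [0.996, 0.087, 0.0, -0.0]
ft_force: [-0.2, -0.4, -0.7]
width: 0.0247
```

```bash
python3 -c "
from h import *
st()"
```

```text
t7.47 p [ 0.5685 -0.0895  0.1996] yaw 10.03 z [ 1.e-04  0.e+00 -1.e+00] F [-0.2 -0.4 -0.7] M [ 0.   -0.13  0.02] w 0.0247 q [ 0.67  0.32 -0.71  1.6   0.21  1.31  0.1 ]
```

Emit:
{"api": "play_rows", "payload": {
  "commands": [
    [0,0,0,0,0,0.14,2],
    [0,0,0,0,0,0.14,2],
    [0,0,0,0,0,0.14,2],
    [0,0,0,0,0,0.14,2],
    [0,0,0,0,0,0.14,2],
    [0,0,0,0,0,0.14,2],
    [0,0,0,0,0,0.14,2],
    [0,0,0,0,0,0.14,2],
    [0,0,0,0,0,0.14,2],
    [0,0,0,0,0,0.14,2],
    [0,0,0,0,0,0.1,2],
    [0,0,0,0,0,0,2]
  ]
}}

```text
time: 8.98
ee_pos: [0.5684, -0.0902, 0.1998]
eef_rot: [0.67, 0.743, -0.0, 0.0]
ft_force: [-1.6, -2.4, 0.7]
width: 0.025
```

```bash
python3 -c "
from h import *
st()"
```

```text
t8.97 p [ 0.5684 -0.0902  0.1998] yaw 95.89 z [-3.e-04 -7.e-04 -1.e+00] F [-1.6 -2.4  0.7] M [-0.64  0.4  -0.  ] w 0.0250 q [ 0.84  0.38 -0.95  1.59  0.32  1.33  1.52]
```

Emit:
{"api": "play_rows", "payload": {
  "commands": [
    [0,0,0,0,0,0.07,2],
    [0,0,0,0,0,0.07,2],
    [0,0,0,0,0,0,2]
  ]
}}

```text
time: 9.35
ee_pos: [0.5685, -0.0902, 0.1997]
eef_rot: [0.617, 0.787, -0.0, 0.0]
ft_force: [-1.8, -2.7, 1.1]
width: 0.0248
```

```bash
python3 -c "
from h import *
st()"
```

```text
t9.35 p [ 0.5685 -0.0902  0.1997] yaw 103.81 z [-2.e-04 -8.e-04 -1.e+00] F [-1.8 -2.7  1.1] M [-0.89  0.46 -0.02] w 0.0248 q [ 0.86  0.39 -0.98  1.59  0.33  1.34  1.65]
```

Emit:
{"api": "play_rows", "payload": {
  "commands": [
    [0,0,0,0,0,-0.12,2],
    [0,0,2,0,0,0,2],
    [0,0,3,0,0,0,2],
    [-0.1,2.2,0.5,0,0,-0.164,2],
    [-0.1,2.2,0,0,0,-0.164,2],
    [-0.1,2.2,0,0,0,-0.164,2],
    [-0.1,2.2,0,0,0,-0.164,2],
    [-0.1,2.2,0,0,0,-0.164,2],
    [-0.1,2.2,0,0,0,-0.164,2],
    [-0.1,2.2,0,0,0,-0.164,2],
    [-0.1,2.2,0,0,0,-0.164,2],
    [-0.25,2.5,0,0,0,-0.164,2],
    [0,0,-1.5,0,0,-0.05,2],
    [0,0,-1,0,0,0,2],
    [0,0,0,0,0,0,2]
  ]
}}

```text
time: 11.22
ee_pos: [0.5579, 0.1113, 0.2295]
eef_rot: [0.996, 0.085, -0.0, -0.0]
ft_force: [0.5, 0.0, -2.1]
width: 0.025
```

Run:
```python
from h import *
s,M=st()
c=snap('wrist');snap('top')
q=proj(c,[.558,.1105,.106]);print(q,'tip',proj(c,s['ee_pos']-[0,0,.0996]))
try: cams(c,[q])
except Exception as e: print(e)
x,y=int(q[0]),int(q[1]);cr=c['img'][y-60:y+60,x-80:x+80,::-1]
cv2.imwrite('pics/f.png',cv2.resize(cr,None,fx=5,fy=5,interpolation=cv2.INTER_CUBIC));print(x-80,y-60)
```

```text
t11.22 p [0.5579 0.1113 0.2295] yaw 9.77 z [-5.e-04  1.e-04 -1.e+00] F [ 0.5  0.  -2.1] M [-0.05 -0.13 -0.01] w 0.0250 q [ 0.4   0.3  -0.82  1.57  0.22  1.37 -0.27]
[255.24444587 186.12791024] tip [255.22735633 192.14784165]
cam ((557.5721435546875, 111.4541015625), 11.718530654907227) ell mean [559.10724 112.7431 ] slot ctr [557.30717201 113.03475461] yaw 99.6 72
175 126
```

View pics/f.png

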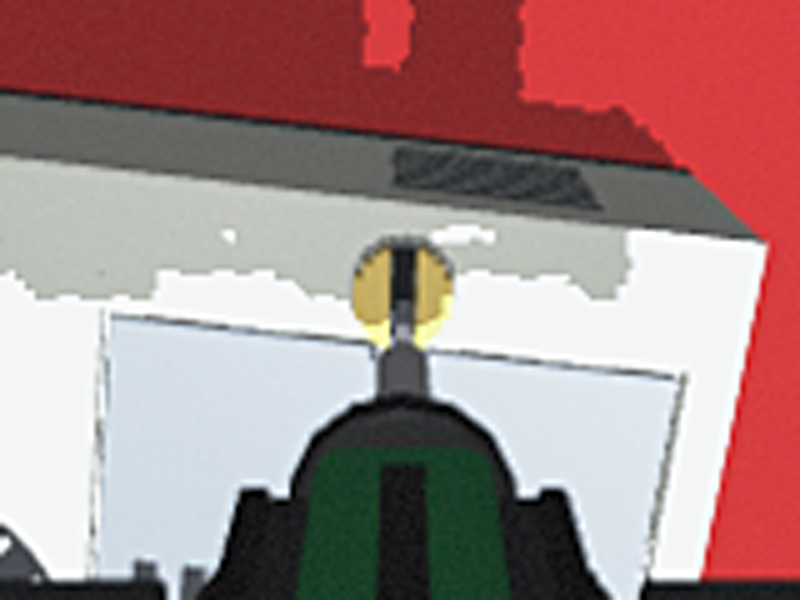

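The left cam's slot (column about 402) and the blade (about 401) are in line. Inserting and turning.

Emit:
{"api": "play_rows", "payload": {
  "commands": [
    [-0.03,0,-1,0,0,0,2],
    [0,0,-1,0,0,0,2],
    [0,0,-0.5,0,0,0,2],
    [0,0,-0.3,0,0,0,2],
    [0,0,-0.2,0,0,0,2],
    [0,0,0,0,0,0,2]
  ]
}}

```text
time: 12.08
ee_pos: [0.5577, 0.1115, 0.1996]
eef_rot: [0.996, 0.084, 0.0, -0.0]
ft_force: [-0.0, 0.5, -1.7]
width: 0.0247
```

Emit:
{"api": "play_rows", "payload": {
  "commands": [
    [0,0,0,0,0,0.14,2],
    [0,0,0,0,0,0.14,2],
    [0,0,0,0,0,0.14,2],
    [0,0,0,0,0,0.14,2],
    [0,0,0,0,0,0.14,2],
    [0,0,0,0,0,0.14,2],
    [0,0,0,0,0,0.14,2],
    [0,0,0,0,0,0.14,2],
    [0,0,0,0,0,0.14,2],
    [0,0,0,0,0,0.14,2],
    [0,0,0,0,0,0.12,2],
    [0,0,0,0,0,0.06,2],
    [0,0,0,0,0,0.06,2],
    [0,0,0,0,0,0,2]
  ]
}}

```text
time: 13.82
ee_pos: [0.5579, 0.1113, 0.1998]
eef_rot: [0.618, 0.786, 0.0, 0.0]
ft_force: [-1.1, 0.1, 0.4]
width: 0.0248
```

```bash
python3 -c "
from h import *
st()"
```

```text
t13.82 p [0.5579 0.1113 0.1998] yaw 103.61 z [ 2.e-04 -1.e-04 -1.e+00] F [-1.1  0.1  0.4] M [-0.24 -0.01 -0.05] w 0.0248 q [ 0.59  0.42 -1.09  1.6   0.38  1.35  1.25]
```

Emit:
{"api": "play_rows", "payload": {
  "commands": [
    [0,0,0,0,0,-0.12,2],
    [0,0,2,0,0,0,2],
    [0,0,4,0,0,0,2],
    [-0.1,-1.6,1,0,0,-0.172,2],
    [-0.1,-1.6,0,0,0,-0.172,2],
    [-0.1,-1.6,0,0,0,-0.172,2],
    [-0.1,-1.6,0,0,0,-0.172,2],
    [-0.1,-1.6,0,0,0,-0.172,2],
    [-0.1,-1.6,0,0,0,-0.172,2],
    [-0.1,-1.6,0,0,0,-0.172,2],
    [-0.1,-1.6,0,0,0,-0.172,2],
    [-0.1,-1.6,0,0,0,-0.172,2],
    [-0.1,-1.6,0,0,0,-0.172,2],
    [0,-1.6,0,0,0,-0.172,2],
    [0,-1.6,0,0,0,-0.172,2],
    [0,-1.6,0,0,0,-0.172,2],
    [0,-1.6,0,0,0,-0.172,2],
    [0,0,0,0,0,-0.172,2],
    [0,0,0,0,0,0,2]
  ]
}}

```text
time: 16.2
ee_pos: [0.5481, -0.1121, 0.2709]
eef_rot: [0.903, -0.429, 0.001, -0.0]
ft_force: [0.8, 0.4, -1.3]
width: 0.0253
```

Run:
```python
from h import *
s,M=st()
c=snap('wrist')
a=proj(c,[.5685,-.0898,.106]);b=proj(c,[.5577,.1117,.106]);print(a,b)
for q in (a,b):
    try: cams(c,[q])
    except Exception as e: print('err')
x0=int(min(a[0],b[0])-40);y0=max(0,int(min(a[1],b[1])-40));x1=int(max(a[0],b[0])+40);y1=int(max(a[1],b[1])+40)
cr=c['img'][y0:y1,max(x0,0):x1,::-1]
f=min(800/cr.shape[1],600/cr.shape[0]);cv2.imwrite('pics/g.png',cv2.resize(cr,None,fx=f,fy=f,interpolation=cv2.INTER_CUBIC));print(f,x0,y0)
```

```text
t16.20 p [ 0.5481 -0.1121  0.2709] yaw -50.87 z [ 1.4e-03 -1.0e-04 -1.0e+00] F [ 0.8  0.4 -1.3] M [ 0.05 -0.02  0.04] w 0.0253 q [ 0.67  0.22 -0.64  1.54  0.13  1.43 -0.87]
[251.08872834 152.07367463] [98.23266837 41.37812064]
cam ((569.0540771484375, -90.20685577392578), 11.094948768615723) ell mean [569.77264  -89.698975] slot ctr [569.51800112 -90.66835968] yaw 179.8 58
cam ((558.0009765625, 109.13131713867188), 12.350321769714355) ell mean [558.1446 108.1463] slot ctr [558.34665149 109.42375538] yaw 168.4 107
3.141361256544503 58 1
```

View pics/g.png

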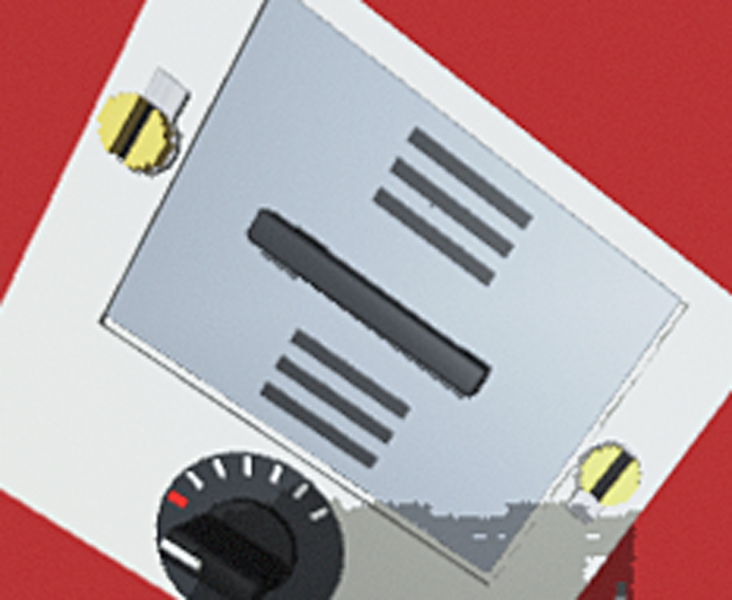

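Both slots now run along the panel's ends and the noses are clear of it. Returning the driver to its stand.

Emit:
{"api": "play_rows", "payload": {
  "commands": [
    [-2.8,-3,0,0,0,0,2],
    [-2.8,-3,0,0,0,0,2],
    [-2.8,-3,0,0,0,0,2],
    [-2.8,-3,0,0,0,0,2],
    [-2.8,-3,0,0,0,0,2],
    [-1.5,-1.7,0,0,0,0,2],
    [-1.5,-1.6,0,0,0,0,2],
    [0,0,0,0,0,0,2],
    [0,0,0,0,0,0,2]
  ]
}}

```text
time: 17.38
ee_pos: [0.3786, -0.2946, 0.2699]
eef_rot: [0.903, -0.429, 0.0, -0.0]
ft_force: [0.4, 0.8, -1.1]
width: 0.0246
```

```bash
python3 -c "
from h import *
st()"
```

```text
t17.38 p [ 0.3786 -0.2946  0.2699] yaw -50.84 z [ 6.e-04 -1.e-04 -1.e+00] F [ 0.4  0.8 -1.1] M [ 0.   -0.06 -0.02] w 0.0246 q [ 1.02  0.01 -0.45  1.74  0.    1.4  -0.32]
```

Emit:
{"api": "play_rows", "payload": {
  "commands": [
    [-0.08,-0.09,-2,0,0,0,2],
    [0,0,-4,0,0,0,2],
    [0,0,-3,0,0,0,2],
    [0,0,-3,0,0,0,2],
    [0,0,-3,0,0,0,2],
    [0,0,-0.9,0,0,0,2],
    [0,0,0,0,0,0,2]
  ]
}}

```text
time: 18.25
ee_pos: [0.3777, -0.2958, 0.111]
eef_rot: [0.903, -0.43, 0.0, -0.0]
ft_force: [0.4, -0.2, -1.1]
width: 0.0249
```

```bash
python3 -c "
from h import *
st()"
```

```text
t18.25 p [ 0.3777 -0.2958  0.111 ] yaw -50.92 z [ 3.e-04  2.e-04 -1.e+00] F [ 0.4 -0.2 -1.1] M [-0.01 -0.06 -0.05] w 0.0249 q [ 1.    0.14 -0.46  1.95  0.07  1.06 -0.38]
```

Emit:
{"api": "play_rows", "payload": {
  "commands": [
    [0,0,-0.1,0,0,0,5],
    [0,0,0,0,0,0,5.5],
    [0,0,0,0,0,0,6],
    [0,0,3,0,0,0,6],
    [0,0,5,0,0,0,6],
    [0,0,6,0,0,0,6],
    [2,3.2,1,0,0,0.157,6],
    [2,3.2,0,0,0,0.157,6],
    [2,3.2,0,0,0,0.157,6],
    [2,3.2,0,0,0,0.157,6],
    [2,3.2,0,0,0,0.157,6],
    [2,3.2,0,0,0,0.157,6],
    [2,3.2,0,0,0,0,6],
    [2,3.2,0,0,0,0,6],
    [2,3.2,0,0,0,0,6],
    [0.7,1.7,0,0,0,0,6],
    [0,0,0,0,0,0,6],
    [0,0,0,0,0,0,6]
  ]
}}

```text
time: 20.5
ee_pos: [0.5637, 0.0074, 0.2596]
eef_rot: [1.0, 0.025, -0.0, 0.0]
ft_force: [0.4, 0.3, 0.5]
width: 0.0603
```

Run:
```python
from h import *
s,M=st()
c=snap('wrist');t=snap('top')
print(proj(c,[.5632,.011,.127]))
g=c['img'][:,:,::-1].copy();cr=t['img'][130:270,190:400,::-1]
o=np.zeros((600,800,3),np.uint8);o[:384,:512]=g;z=cv2.resize(cr,None,fx=1.37,fy=1.54);o[384:600,:z.shape[1]]=z[:216]
o[0:240,520:800]=cv2.resize(t['img'][220:280,330:400,::-1],None,fx=4,fy=4)
cv2.imwrite('pics/i.png',o)
```

```text
t20.50 p [0.5637 0.0074 0.2596] yaw 2.86 z [-1.e-04 -6.e-04 -1.e+00] F [0.4 0.3 0.5] M [-0.06 -0.11 -0.05] w 0.0603 q [ 0.55  0.26 -0.77  1.54  0.18  1.42 -0.18]
[254.87226758 179.98780678]
```

View pics/i.png

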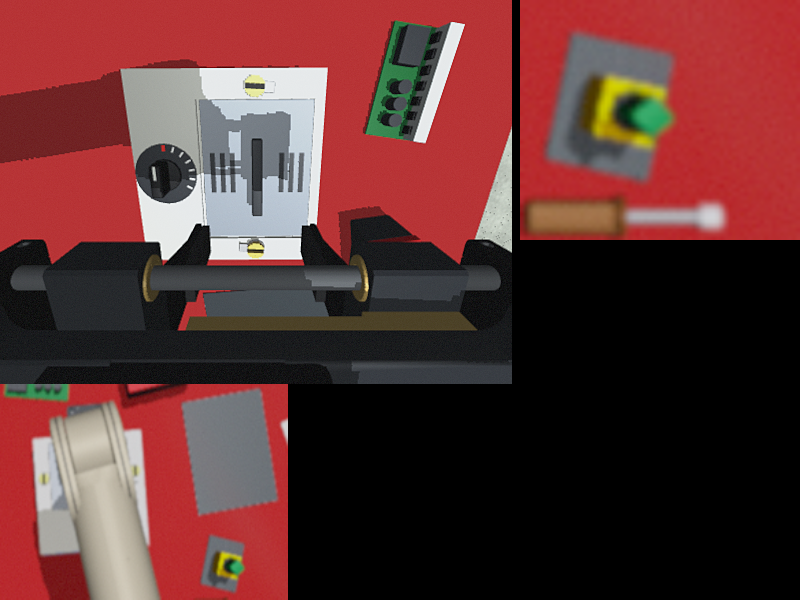

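Run:
```python
from h import *
t=load('top');s=snap('side')
o=np.zeros((600,800,3),np.uint8)
o[:300,:400]=cv2.resize(t['img'][215:305,325:445,::-1],(400,300),interpolation=cv2.INTER_CUBIC)
o[:300,400:]=cv2.resize(s['img'][120:225,310:450,::-1],(400,300),interpolation=cv2.INTER_CUBIC)
o[300:,:400]=cv2.resize(cv2.imread('pics/top0.png')[215:305,325:445],(400,300),interpolation=cv2.INTER_CUBIC)
o[300:,400:]=cv2.resize(cv2.imread('pics/side0.png')[120:225,310:450],(400,300),interpolation=cv2.INTER_CUBIC)
cv2.imwrite('pics/j.png',o)
```

```text
(no output)
```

View pics/j.png

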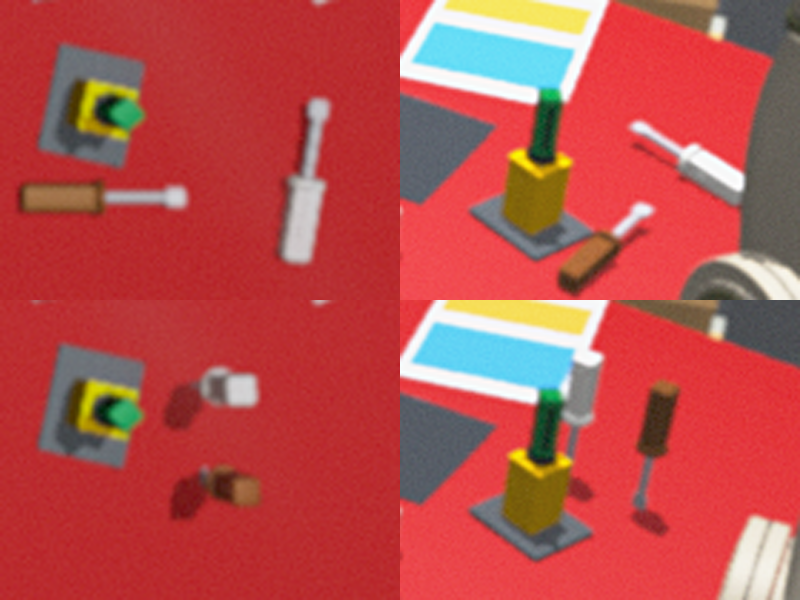

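The two look-alikes, which stood free on their blade tips, are now lying down. No contact force was ever recorded, so I'll leave them alone. The panel looks in place, with its bar centred near (257,177). Measuring the bar.

Run:
```python
from h import *
c=load('wrist')
g=cv2.cvtColor(c['img'],cv2.COLOR_RGB2GRAY)
m=np.zeros_like(g);m[130:222,246:270]=(g[130:222,246:270]<75)
n,l,st_,ce=cv2.connectedComponentsWithStats(m);i=1+np.argmax(st_[1:,4]);print(st_[i])
q=cv2.findNonZero((l==i).astype(np.uint8))[:,0].astype(float)
P=np.array([ray(c,*p,.127) for p in q])[:,:2].astype(np.float32)*1000
print(cv2.minAreaRect(P))
cams(c,[(256,86)]); 
for n,p in dict(a=(200,99),b=(314,99),c=(203,237),d=(316,237)).items(): print(n,ray(c,*p,.095).round(4))
```

```text
[252 138  11  78 594]
((565.4645385742188, 13.153051376342773), (11.158499717712402, 88.78414916992188), 2.684068202972412)
cam ((557.475341796875, 110.66596984863281), 10.57940673828125) ell mean [557.1895  108.87875] slot ctr [557.58862081 110.78320922] yaw 178.9 78
a [0.4966 0.0942 0.095 ]
b [0.6258 0.1007 0.095 ]
c [ 0.4986 -0.0797  0.095 ]
d [ 0.6486 -0.072   0.095 ]
```

Emit:
{"api": "play_rows", "payload": {
  "commands": [
    [0.13,0.4,-3,0,0,0,6],
    [0,0,-4,0,0,0,6],
    [0,0,-4,0,0,0,6],
    [0,0,-3,0,0,0,6],
    [0,0,-1.5,0,0,0,6],
    [0,0,0,0,0,0,6],
    [0,0,0,0,0,0,0.5],
    [0,0,0,0,0,0,0.5],
    [0,0,0,0,0,0,0.5],
    [0,0,0,0,0,0,0.5],
    [0,0,0,0,0,0,0.5],
    [0,0,0,0,0,0,0.5],
    [0,0,0,0,0,0,0.5]
  ],
  "grip_force": 45
}}

```text
time: 22.28
ee_pos: [0.5651, 0.0126, 0.1046]
eef_rot: [1.0, 0.026, -0.0, 0.0]
ft_force: [-0.9, 0.7, 0.8]
width: 0.0118
```

Emit:
{"api": "play_rows", "payload": {
  "commands": [
    [0,0,0.5,0,0,0,0.5],
    [0,0,1,0,0,0,0.5],
    [0,0,2,0,0,0,0.5],
    [0,0,4,0,0,0,0.5],
    [0,0,4,0,0,0,0.5],
    [0,0,0,0,0,0,0.5]
  ]
}}

```text
time: 23.02
ee_pos: [0.567, 0.0132, 0.2241]
eef_rot: [1.0, 0.026, 0.003, 0.0]
ft_force: [0.5, -0.4, -4.3]
width: 0.0114
```

```bash
python3 -c "
from h import *
st()"
```

```text
t23.02 p [0.567  0.0132 0.2241] yaw 2.94 z [ 6.8e-03 -2.0e-04 -1.0e+00] F [ 0.5 -0.4 -4.3] M [-0.05 -0.13 -0.03] w 0.0114 q [ 0.54  0.29 -0.77  1.59  0.21  1.34 -0.2 ]
```

Emit:
{"api": "play_rows", "payload": {
  "commands": [
    [0,-2,1,0,0,0,0.5],
    [0.5,-3,0,0,0,0.03,0.5],
    [0.5,-3,0,0,0,0.03,0.5],
    [0.5,-3,0,0,0,0.025,0.5],
    [0.5,-3,0,0,0,0,0.5],
    [0.5,-3,0,0,0,0,0.5],
    [0.5,-3,0,0,0,0,0.5],
    [0.5,-3,0,0,0,0,0.5],
    [0.5,-3,0,0,0,0,0.5],
    [0.5,-3,0,0,0,0,0.5],
    [0.3,-2.5,0,0,0,0,0.5],
    [0.1,-1.7,0,0,0,0,0.5],
    [0,0,-4,0,0,0,0.5],
    [0,0,-4,0,0,0,0.5],
    [0,0,0,0,0,0,0.5],
    [0,0,0,0,0,0,0.5]
  ]
}}

```text
time: 25.02
ee_pos: [0.615, -0.3194, 0.1515]
eef_rot: [0.998, 0.068, 0.001, 0.0]
ft_force: [-0.1, -0.5, -3.3]
width: 0.0114
```

```bash
python3 -c "
from h import *
st()"
```

```text
t25.02 p [ 0.615  -0.3194  0.1515] yaw 7.81 z [ 1.9e-03 -5.0e-04 -1.0e+00] F [-0.1 -0.5 -3.3] M [ 0.   -0.14  0.  ] w 0.0114 q [ 0.81  0.59 -0.6   1.32  0.33  1.32  0.35]
```

Down 13.4 cm, gently, release, and rise.

Emit:
{"api": "play_rows", "payload": {
  "commands": [
    [-0.1,0,-3,0,0,0,0.5],
    [0,0,-4,0,0,0,0.5],
    [0,0,-3.5,0,0,0,0.5],
    [0,0,-1.5,0,0,0,0.5],
    [0,0,-0.8,0,0,0,0.5],
    [0,0,-0.5,0,0,0,0.5],
    [0,0,0,0,0,0,0.5],
    [0,0,0,0,0,0,0.5]
  ]
}}

```text
time: 26.02
ee_pos: [0.6137, -0.3196, 0.0175]
eef_rot: [0.998, 0.068, 0.001, 0.0]
ft_force: [0.0, 0.2, -2.6]
width: 0.0114
```

Emit:
{"api": "play_rows", "payload": {
  "commands": [
    [0,0,0,0,0,0,3],
    [0,0,0,0,0,0,5],
    [0,0,0,0,0,0,6],
    [0,0,0,0,0,0,6],
    [0,0,4,0,0,0,6],
    [0,0,6,0,0,0,6],
    [0,0,6,0,0,0,6],
    [0,0,6,0,0,0,6],
    [-1,4,2,0,0,0,6],
    [-1,4,0,0,0,0,6],
    [-1,4,0,0,0,0,6],
    [-1,4,0,0,0,0,6],
    [-1,4,0,0,0,0,6],
    [-1,4,0,0,0,0,6],
    [-1,4,0,0,0,0,6],
    [-1,4,0,0,0,0,6],
    [-1,1,0,0,0,0,6],
    [0,0,0,0,0,0,6],
    [0,0,0,0,0,0,6]
  ]
}}

```text
time: 28.4
ee_pos: [0.5236, 0.0089, 0.2565]
eef_rot: [0.998, 0.067, 0.0, 0.0]
ft_force: [0.6, 1.1, -0.1]
width: 0.0598
```

Run:
```python
from h import *
st();c=snap('wrist');t=snap('top')
o=np.zeros((600,800,3),np.uint8);o[:384,:512]=c['img'][:,:,::-1]
o[384:,:288]=cv2.resize(t['img'][120:228,310:454,::-1],(288,216))
o[384:,290:770]=cv2.resize(t['img'][180:270,110:310,::-1],(480,216))
cv2.imwrite('pics/k.png',o)
```

```text
t28.40 p [0.5236 0.0089 0.2565] yaw 7.67 z [ 1.e-04 -5.e-04 -1.e+00] F [ 0.6  1.1 -0.1] M [ 0.01 -0.09 -0.06] w 0.0598 q [ 0.63  0.17 -0.81  1.64  0.12  1.39 -0.06]
```

View pics/k.png

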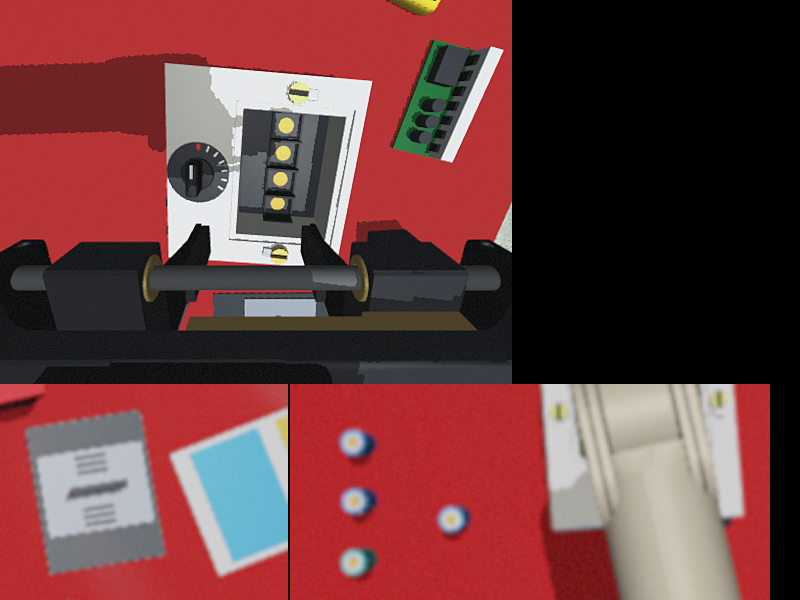

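Panel lies handle up on the mat. The open well shows contacts at (286,125), (283,153), (280,179), (278,203); the selector is still on zero.

Run:
```python
from h import *
c=load('wrist');hsv=cv2.cvtColor(c['img'],cv2.COLOR_RGB2HSV)
m=((hsv[:,:,0]>18)&(hsv[:,:,0]<35)&(hsv[:,:,1]>90)&(hsv[:,:,2]>100)).astype(np.uint8)
n,l,s_,ce=cv2.connectedComponentsWithStats(m)
for i in range(1,n):
    if s_[i,4]>20 and ce[i][1]<270: print(ce[i].round(1),s_[i,4],'floor',ray(c,*ce[i],.016).round(4),'cam',ray(c,*ce[i],.106).round(4))
a=np.radians(3.1);ex=np.array([np.cos(a),np.sin(a)]);ey=np.array([-ex[1],ex[0]]);o=np.array([.5632,.011])
for p in [(247,110),(346,117),(237,233),(316,242)]: 
    P=ray(c,*p,.091)[:2];print('well corner',((P-o)@ex).round(4),((P-o)@ey).round(4))
t=load('top')
for n,im in [('top',t)]:
    hsv=cv2.cvtColor(im['img'],cv2.COLOR_RGB2HSV)
    m=((hsv[:,:,1]<70)|((hsv[:,:,0]>8)&(hsv[:,:,0]<120)&(hsv[:,:,2]>130))).astype(np.uint8);m[:195]=0;m[265:]=0;m[:,:125]=0;m[:,190:]=0
    n,l,s_,ce=cv2.connectedComponentsWithStats(m)
    for i in range(1,n):
        if s_[i,4]>20: print('cell',ce[i],s_[i,4],ray(im,*ce[i],.07).round(4))
# panel centre
hsv=cv2.cvtColor(t['img'],cv2.COLOR_RGB2HSV)
def box(mm,z,nm):
    q=max(cv2.findContours(mm,cv2.RETR_EXTERNAL,cv2.CHAIN_APPROX_NONE)[0],key=cv2.contourArea)
    P=np.array([ray(t,*p,z) for p in q[:,0].astype(float)])[:,:2].astype(np.float32)*1000;print(nm,cv2.minAreaRect(P))
L=(hsv[:,:,1]<60).astype(np.uint8);L[:130]=0;L[220:]=0;L[:,:320]=0;L[:,396:]=0
box(L,.003,'mat')
B=(L&(hsv[:,:,2]>165)).astype(np.uint8);B=cv2.morphologyEx(B,cv2.MORPH_CLOSE,np.ones((5,5)));box(B,.007,'panel')
```

```text
[422.1   4.8] 348 floor [0.7062 0.2402 0.016 ] cam [0.6629 0.2071 0.106 ]
[285.9 125.1] 187 floor [0.5597 0.0702 0.016 ] cam [0.5492 0.0751 0.106 ]
[282.8 152.7] 175 floor [0.5618 0.0303 0.016 ] cam [0.5508 0.0442 0.106 ]
[279.9 178.5] 166 floor [ 0.5641 -0.0094  0.016 ] cam [0.5526 0.0134 0.106 ]
[277.1 203.3] 148 floor [ 0.5662 -0.0498  0.016 ] cam [ 0.5542 -0.018   0.106 ]
[279.6 252. ] 88 floor [ 0.584  -0.1349  0.016 ] cam [ 0.5681 -0.084   0.106 ]
[278.4 260.1] 69 floor [ 0.5845 -0.1504  0.016 ] cam [ 0.5684 -0.096   0.106 ]
well corner -0.0554 0.0771
well corner 0.0596 0.0785
well corner -0.0575 -0.0799
well corner 0.0489 -0.0847
cell [135.96875    203.88541667] 96 [0.5293 0.3798 0.07  ]
cell [136.5106383  228.44680851] 94 [0.4535 0.3792 0.07  ]
cell [177.07070707 235.90909091] 99 [0.4276 0.2546 0.07  ]
cell [136.53271028 253.90654206] 107 [0.3754 0.3801 0.07  ]
mat ((613.5399169921875, -319.472900390625), (237.58908081054688, 187.0312042236328), 7.77329683303833)
panel ((617.0338745117188, -319.45709228515625), (131.66070556640625, 171.4404754638672), 7.7833452224731445)
```

Emit:
{"api": "play_rows", "payload": {
  "commands": [
    [-1.2,3,0,0,0,-0.1425,6],
    [-1.2,3,0,0,0,-0.1425,6],
    [-1.2,3,0,0,0,-0.1425,6],
    [-1.2,3,0,0,0,-0.1425,6],
    [-1.2,3,0,0,0,0,6],
    [-1.2,3,0,0,0,0,6],
    [-1.2,3,0,0,0,0,6],
    [-1.2,3,0,0,0,0,6],
    [0,0.5,-4,0,0,0,6],
    [0,0,0,0,0,0,6],
    [0,0,0,0,0,0,6]
  ]
}}

```text
time: 29.88
ee_pos: [0.428, 0.2551, 0.2176]
eef_rot: [0.976, -0.216, 0.0, -0.0]
ft_force: [0.1, 0.8, -0.1]
width: 0.0604
```

```bash
cat >> h.py <<'E'
def cell(x,y,z=.07,R=.03):
    s,M=st();c=snap('wrist');hsv=cv2.cvtColor(c['img'],cv2.COLOR_RGB2HSV)
    q=proj(c,[x,y,z]);rad=np.linalg.norm(proj(c,[x+R,y,z])-q)
    m=np.zeros(hsv.shape[:2],np.uint8);cv2.circle(m,(int(q[0]),int(q[1])),int(rad),1,-1)
    m&=((hsv[:,:,2]>130)&((hsv[:,:,1]<70)|((hsv[:,:,0]>12)&(hsv[:,:,0]<40)))).astype(np.uint8)
    n,l,a,ce=cv2.connectedComponentsWithStats(m);i=1+np.argmax(a[1:,4])
    h=cv2.findNonZero((l==i).astype(np.uint8))[:,0].astype(float)
    P=np.array([ray(c,*p,z) for p in h])[:,:2].astype(np.float32);e=cv2.minEnclosingCircle(P)
    print('cell',e,'mean',P.mean(0),'go cm',((np.array(e[0])-s['ee_pos'][:2])*100).round(2)); return c
E
python3 -c "
from h import *
cell(.4272,.2545)"
```

```text
t29.88 p [0.428  0.2551 0.2176] yaw -24.94 z [ 3.e-04  5.e-04 -1.e+00] F [ 0.1  0.8 -0.1] M [-0.07 -0.14  0.03] w 0.0604 q [ 0.28  0.15 -0.98  1.76  0.13  1.3  -1.16]
cell ((0.42491844296455383, 0.2550812363624573), 0.012305120937526226) mean [0.42489004 0.2553518 ] go cm [-0.31 -0.  ]
```

Emit:
{"api": "play_rows", "payload": {
  "commands": [
    [-0.25,0,-4,0,0,0,6],
    [0,0,-5,0,0,0,6],
    [0,0,-4,0,0,0,6],
    [0,0,-3,0,0,0,6],
    [0,0,-1.45,0,0,0,6],
    [0,0,0,0,0,0,6],
    [0,0,0,0,0,0,2.5],
    [0,0,0,0,0,0,2.5],
    [0,0,0,0,0,0,2.5],
    [0,0,0,0,0,0,2.5],
    [0,0,0,0,0,0,2.5],
    [0,0,0,0,0,0,2.5]
  ],
  "grip_force": 30
}}

```text
time: 31.42
ee_pos: [0.4249, 0.2557, 0.0424]
eef_rot: [0.977, -0.215, 0.0, -0.0]
ft_force: [-1.3, -0.2, 5.6]
width: 0.031
```

Emit:
{"api": "play_rows", "payload": {
  "commands": [
    [0,0,2,0,0,0,2.5],
    [0,0,5,0,0,0,2.5],
    [0,0,5,0,0,0,2.5],
    [0,0,5,0,0,0,2.5],
    [1.9,-3.2,1,0,0,0,2.5],
    [1.9,-3.2,0,0,0,0,2.5],
    [1.9,-3.2,0,0,0,0,2.5],
    [1.9,-3.2,0,0,0,0,2.5],
    [1.9,-3.2,0,0,0,0,2.5],
    [1.9,-3.2,0,0,0,0,2.5],
    [1.9,-3.2,0,0,0,0,2.5],
    [0,0,0,0,0,0,2.5],
    [0,0,0,0,0,0,2.5]
  ]
}}

```text
time: 33.05
ee_pos: [0.5573, 0.0325, 0.2227]
eef_rot: [0.977, -0.215, -0.0, -0.0]
ft_force: [0.0, 0.5, -1.6]
width: 0.0314
```

```bash
python3 -c "
from h import *
s,M=st();print((np.array([.5618,.0303])-s['ee_pos'][:2])*100)"
```

```text
t33.05 p [0.5573 0.0325 0.2227] yaw -24.81 z [ 1.e-04  8.e-04 -1.e+00] F [ 0.   0.5 -1.6] M [ 0.05 -0.1  -0.01] w 0.0314 q [ 0.55  0.28 -0.82  1.61  0.21  1.34 -0.73]
[ 0.45007652 -0.22065281]
```

Emit:
{"api": "play_rows", "payload": {
  "commands": [
    [0.45,-0.22,0,0,0,0,2.5],
    [0,0,-4,0,0,0,2.5],
    [0,0,-4,0,0,0,2.5],
    [0,0,-3,0,0,0,2.5],
    [0,0,-2,0,0,0,2.5],
    [0,0,-2,0,0,0,2.5],
    [0,0,-1,0,0,0,2.5],
    [0,0,-0.4,0,0,0,2.5],
    [0,0,0,0,0,0,2.5]
  ]
}}

```text
time: 34.17
ee_pos: [0.5625, 0.0295, 0.0584]
eef_rot: [0.977, -0.215, 0.0, -0.0]
ft_force: [0.1, -0.3, -1.8]
width: 0.0317
```

```bash
python3 -c "
from h import *
s,M=st()"
```

```text
t34.17 p [0.5625 0.0295 0.0584] yaw -24.87 z [ 7.e-04  0.e+00 -1.e+00] F [ 0.1 -0.3 -1.8] M [-0.04 -0.07 -0.03] w 0.0317 q [ 0.49  0.46 -0.75  1.77  0.35  1.05 -0.83]
```

Emit:
{"api": "play_rows", "payload": {
  "commands": [
    [0,0,0,0,0,0,4.2],
    [0,0,0,0,0,0,5],
    [0,0,0,0,0,0,5],
    [0,0,4,0,0,0,5],
    [0,0,6,0,0,0,5],
    [0,0,6,0,0,0,5.5],
    [-1.1,3.5,0,0,0,0.163,6],
    [-1.1,3.5,0,0,0,0.163,6],
    [-1.1,3.5,0,0,0,0.162,6],
    [-1.1,3.5,0,0,0,0,6],
    [-1.1,3.5,0,0,0,0,6],
    [-1.1,3.5,0,0,0,0,6],
    [-1.1,3.5,0,0,0,0,6],
    [-1.1,3.5,0,0,0,0,6],
    [-1.1,3.5,0,0,0,0,6],
    [-1.1,3.5,0,0,0,0,6],
    [0,0,0,0,0,0,6],
    [0,0,0,0,0,0,6]
  ]
}}

```text
time: 36.42
ee_pos: [0.4525, 0.3789, 0.218]
eef_rot: [1.0, 0.027, 0.0, 0.0]
ft_force: [-0.3, 0.2, -0.9]
width: 0.0601
```

```bash
python3 -c "
from h import *
cell(.4515,.379)"
```

```text
t36.42 p [0.4525 0.3789 0.218 ] yaw 3.08 z [ 2.e-04 -5.e-04 -1.e+00] F [-0.3  0.2 -0.9] M [-0.07 -0.15  0.02] w 0.0601 q [-0.01  0.42 -1.    1.52  0.36  1.39 -0.97]
cell ((0.45050138235092163, 0.3790764808654785), 0.012806670740246773) mean [0.45091516 0.3791541 ] go cm [-0.2   0.02]
```

Grip cell B and carry it to bay 0 (0.5597, 0.0702).

Emit:
{"api": "play_rows", "payload": {
  "commands": [
    [-0.2,0,-4,0,0,0,6],
    [0,0,-5,0,0,0,6],
    [0,0,-4,0,0,0,6],
    [0,0,-3,0,0,0,6],
    [0,0,-1.5,0,0,0,6],
    [0,0,0,0,0,0,6],
    [0,0,0,0,0,0,2.5],
    [0,0,0,0,0,0,2.5],
    [0,0,0,0,0,0,2.5],
    [0,0,0,0,0,0,2.5],
    [0,0,0,0,0,0,2.5],
    [0,0,0,0,0,0,2.5]
  ]
}}

```text
time: 37.98
ee_pos: [0.4505, 0.3796, 0.0434]
eef_rot: [1.0, 0.027, 0.0, -0.0]
ft_force: [-0.1, -0.4, 4.6]
width: 0.0312
```

Emit:
{"api": "play_rows", "payload": {
  "commands": [
    [0,0,2,0,0,0,2.5],
    [0,0,5,0,0,0,2.5],
    [0,0,5,0,0,0,2.5],
    [0,0,5,0,0,0,2.5],
    [1.1,-3.4,1,0,0,0,2.5],
    [1.1,-3.4,0,0,0,0,2.5],
    [1.1,-3.4,0,0,0,0,2.5],
    [1.1,-3.4,0,0,0,0,2.5],
    [1.2,-3.4,0,0,0,0,2.5],
    [1.2,-3.4,0,0,0,0,2.5],
    [1.2,-3.4,0,0,0,0,2.5],
    [1.2,-3.4,0,0,0,0,2.5],
    [1.2,-3.4,0,0,0,0,2.5],
    [0.5,-0.3,0,0,0,0,2.5],
    [0,0,0,0,0,0,2.5],
    [0,0,0,0,0,0,2.5]
  ]
}}

```text
time: 39.98
ee_pos: [0.5587, 0.072, 0.2235]
eef_rot: [1.0, 0.028, 0.0, -0.0]
ft_force: [0.8, 0.4, -1.3]
width: 0.0312
```

```bash
python3 -c "
from h import *
s,M=st();print((np.array([.5597,.0702])-s['ee_pos'][:2])*100)"
```

```text
t39.98 p [0.5587 0.072  0.2235] yaw 3.22 z [ 1.e-04  5.e-04 -1.e+00] F [ 0.8  0.4 -1.3] M [-0.04 -0.12  0.02] w 0.0312 q [ 0.55  0.32 -0.92  1.59  0.26  1.36 -0.34]
[ 0.10098844 -0.17908408]
```

Emit:
{"api": "play_rows", "payload": {
  "commands": [
    [0.1,-0.14,0,0,0,0,2.5],
    [0,0,-4,0,0,0,2.5],
    [0,0,-4,0,0,0,2.5],
    [0,0,-3,0,0,0,2.5],
    [0,0,-2,0,0,0,2.5],
    [0,0,-2,0,0,0,2.5],
    [0,0,-1,0,0,0,2.5],
    [0,0,-0.4,0,0,0,2.5],
    [0,0,0,0,0,0,2.5]
  ]
}}

```text
time: 41.1
ee_pos: [0.5605, 0.0691, 0.0595]
eef_rot: [1.0, 0.027, 0.0, -0.0]
ft_force: [1.0, 0.3, -2.2]
width: 0.0315
```

```bash
python3 -c "
from h import *
s,M=st()"
```

```text
t41.10 p [0.5605 0.0691 0.0595] yaw 3.09 z [ 7.e-04  1.e-04 -1.e+00] F [ 1.   0.3 -2.2] M [-0.04 -0.15 -0.06] w 0.0315 q [ 0.48  0.49 -0.84  1.77  0.41  1.07 -0.45]
```

Emit:
{"api": "play_rows", "payload": {
  "commands": [
    [0,0,-0.1,0,0,0,4.2],
    [0,0,0,0,0,0,5],
    [0,0,0,0,0,0,5],
    [0,0,4,0,0,0,5],
    [0,0,6,0,0,0,5],
    [0,0,6,0,0,0,5.5],
    [-0.3,3.1,0,0,0,0,6],
    [-0.3,3.1,0,0,0,0,6],
    [-0.3,3.1,0,0,0,0,6],
    [-0.3,3.1,0,0,0,0,6],
    [-0.3,3.1,0,0,0,0,6],
    [-0.3,3.1,0,0,0,0,6],
    [-0.3,3.1,0,0,0,0,6],
    [-0.3,3.1,0,0,0,0,6],
    [-0.5,3.1,0,0,0,0,6],
    [-0.5,3.1,0,0,0,0,6],
    [0,0,0,0,0,0,6],
    [0,0,0,0,0,0,6]
  ]
}}

```text
time: 43.35
ee_pos: [0.5265, 0.3785, 0.218]
eef_rot: [1.0, 0.027, 0.0, 0.0]
ft_force: [0.8, -0.5, 0.3]
width: 0.0598
```

```bash
python3 -c "
from h import *
cell(.527,.3795)"
```

```text
t43.35 p [0.5265 0.3785 0.218 ] yaw 3.08 z [ 1.e-04 -4.e-04 -1.e+00] F [ 0.8 -0.5  0.3] M [-0.   -0.15  0.04] w 0.0598 q [-0.06  0.55 -0.93  1.36  0.43  1.44 -0.92]
cell ((0.5263152718544006, 0.37992510199546814), 0.012632912024855614) mean [0.52643347 0.3800515 ] go cm [-0.02  0.15]
```

Emit:
{"api": "play_rows", "payload": {
  "commands": [
    [0,0.12,-4,0,0,0,6],
    [0,0,-5,0,0,0,6],
    [0,0,-4,0,0,0,6],
    [0,0,-3,0,0,0,6],
    [0,0,-1.5,0,0,0,6],
    [0,0,0,0,0,0,6],
    [0,0,0,0,0,0,2.5],
    [0,0,0,0,0,0,2.5],
    [0,0,0,0,0,0,2.5],
    [0,0,0,0,0,0,2.5],
    [0,0,0,0,0,0,2.5],
    [0,0,0,0,0,0,2.5]
  ]
}}

```text
time: 44.9
ee_pos: [0.5264, 0.3803, 0.0435]
eef_rot: [1.0, 0.027, 0.0, -0.0]
ft_force: [-0.8, 0.4, 5.3]
width: 0.0315
```

Emit:
{"api": "play_rows", "payload": {
  "commands": [
    [0,0,2,0,0,0,2.5],
    [0,0,5,0,0,0,2.5],
    [0,0,5,0,0,0,2.5],
    [0,0,5,0,0,0,2.5],
    [0.3,-3.3,1,0,0,0,2.5],
    [0.3,-3.3,0,0,0,0,2.5],
    [0.3,-3.3,0,0,0,0,2.5],
    [0.3,-3.3,0,0,0,0,2.5],
    [0.3,-3.3,0,0,0,0,2.5],
    [0.3,-3.3,0,0,0,0,2.5],
    [0.3,-3.3,0,0,0,0,2.5],
    [0.3,-3.3,0,0,0,0,2.5],
    [0.3,-3.3,0,0,0,0,2.5],
    [0.3,-3.3,0,0,0,0,2.5],
    [0.3,-3.3,0,0,0,0,2.5],
    [0.3,-3.3,0,0,0,0,2.5],
    [0.3,-3.3,0,0,0,0,2.5],
    [0,0,0,0,0,0,2.5],
    [0,0,0,0,0,0,2.5]
  ]
}}

```text
time: 47.28
ee_pos: [0.5651, -0.0478, 0.2237]
eef_rot: [1.0, 0.027, 0.0, -0.0]
ft_force: [0.0, 0.9, -0.8]
width: 0.0312
```

```bash
python3 -c "
from h import *
s,M=st();print((np.array([.5662,-.0498])-s['ee_pos'][:2])*100)"
```

```text
t47.27 p [ 0.5651 -0.0478  0.2237] yaw 3.15 z [ 5.e-04  5.e-04 -1.e+00] F [ 0.   0.9 -0.8] M [ 0.04 -0.09 -0.04] w 0.0312 q [ 0.74  0.32 -0.89  1.58  0.25  1.36 -0.13]
[ 0.10734354 -0.20239275]
```

Emit:
{"api": "play_rows", "payload": {
  "commands": [
    [0.1,-0.16,0,0,0,0,2.5],
    [0,0,-4,0,0,0,2.5],
    [0,0,-4,0,0,0,2.5],
    [0,0,-3,0,0,0,2.5],
    [0,0,-2,0,0,0,2.5],
    [0,0,-2,0,0,0,2.5],
    [0,0,-1,0,0,0,2.5],
    [0,0,-0.4,0,0,0,2.5],
    [0,0,0,0,0,0,2.5]
  ]
}}

```text
time: 48.4
ee_pos: [0.5665, -0.0503, 0.0594]
eef_rot: [1.0, 0.027, 0.0, -0.0]
ft_force: [-0.7, 0.9, -1.1]
width: 0.0313
```

```bash
python3 -c "
from h import *
s,M=st()"
```

```text
t48.40 p [ 0.5665 -0.0503  0.0594] yaw 3.10 z [ 5.e-04  1.e-04 -1.e+00] F [-0.7  0.9 -1.1] M [ 0.07 -0.11  0.05] w 0.0313 q [ 0.67  0.49 -0.81  1.76  0.4   1.07 -0.23]
```

Emit:
{"api": "play_rows", "payload": {
  "commands": [
    [0,0,-0.1,0,0,0,4.2],
    [0,0,0,0,0,0,5],
    [0,0,0,0,0,0,5],
    [0,0,4,0,0,0,5],
    [0,0,6,0,0,0,5],
    [0,0,6,0,0,0,5],
    [0,0,3,0,0,0,4],
    [-2.2,1.1,0,0,0,0,4],
    [-2.2,1.1,0,0,0,0,4],
    [-2.2,1.1,0,0,0,0,4],
    [-2.2,1.1,0,0,0,0,4],
    [-2.2,1.1,0,0,0,0,4],
    [0,0,0,0,0,0,4],
    [0,0,0,0,0,0,4]
  ]
}}

```text
time: 50.15
ee_pos: [0.4567, 0.0041, 0.2483]
eef_rot: [1.0, 0.027, 0.0, 0.0]
ft_force: [-0.3, 0.6, 0.3]
width: 0.0402
```

Run:
```python
from h import *
s,M=st();c=snap('wrist')
q=proj(c,[.456,.005,.133]);print(q);print([proj(c,p).round(1) for p in ([.5597,.0702,.087],[.5618,.0303,.087],[.5662,-.0498,.087])])
x0,y0=170,90;cr=c['img'][y0:y0+150,x0:x0+200,::-1]
cv2.imwrite('pics/m.png',cv2.resize(cr,None,fx=4,fy=4,interpolation=cv2.INTER_CUBIC))
```

```text
t50.15 p [0.4567 0.0041 0.2483] yaw 3.07 z [ 8.e-04 -6.e-04 -1.e+00] F [-0.3  0.6  0.3] M [-0.03 -0.14 -0.03] w 0.0402 q [ 0.87 -0.02 -0.95  1.8  -0.02  1.35 -0.02]
[254.48630456 186.72337323]
[array([347.2, 126. ]), array([343.7, 160.1]), array([337.6, 221.5])]
```

View pics/m.png

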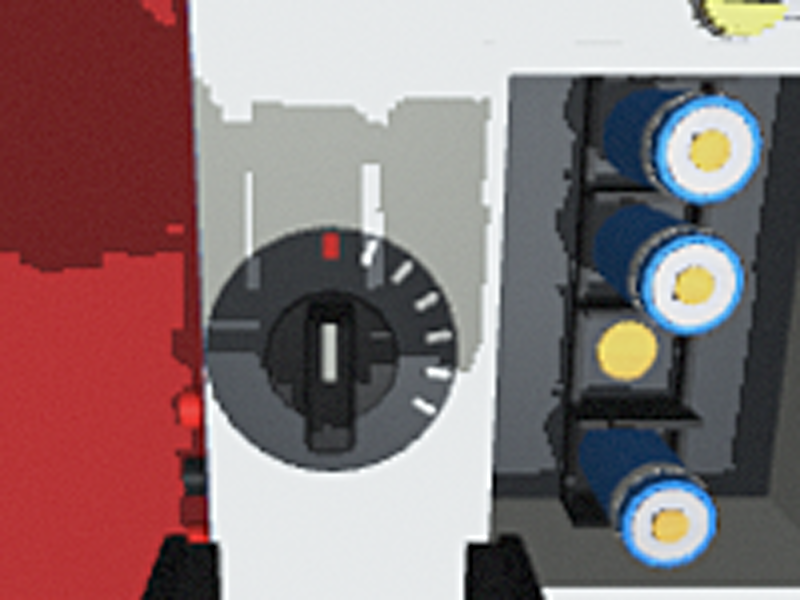

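The wrist view shows cells upright in bays 0, 1 and 3, and the knob bar at zoom (330,375) pointing at the red zero mark.

Run:
```python
from h import *
c=load('wrist')
print(ray(c,170+332/4,90+350/4,.098),ray(c,170+330/4,90+378/4,.133))
t=load('top')
```

```text
[0.45408539 0.00577029 0.098     ] [0.45376741 0.0073423  0.133     ]
```

Emit:
{"api": "play_rows", "payload": {
  "commands": [
    [-0.27,0.2,-3,0,0,0,4],
    [0,0,-4,0,0,0,4],
    [0,0,-3,0,0,0,4],
    [0,0,-2,0,0,0,4],
    [0,0,-1.6,0,0,0,4],
    [0,0,0,0,0,0,4],
    [0,0,0,0,0,0,1],
    [0,0,0,0,0,0,1],
    [0,0,0,0,0,0,1],
    [0,0,0,0,0,0,1],
    [0,0,0,0,0,0,1],
    [0,0,0,0,0,0,1]
  ],
  "grip_force": 25
}}

```text
time: 51.7
ee_pos: [0.4533, 0.0065, 0.1124]
eef_rot: [1.0, 0.027, -0.0, 0.0]
ft_force: [-3.5, -0.4, 5.9]
width: 0.0143
```

```bash
python3 -c "
from h import *
s,M=st()"
```

```text
t51.70 p [0.4533 0.0065 0.1124] yaw 3.09 z [-4.e-04 -5.e-04 -1.e+00] F [-3.5 -0.4  5.9] M [-0.11  0.76  0.03] w 0.0143 q [ 0.81  0.15 -0.97  1.99  0.14  1.07 -0.17]
```

Emit:
{"api": "play_rows", "payload": {
  "commands": [
    [0,0,0,0,0,-0.105,1],
    [0,0,0,0,0,-0.105,1],
    [0,0,0,0,0,-0.105,1],
    [0,0,0,0,0,-0.105,1],
    [0,0,0,0,0,-0.105,1],
    [0,0,0,0,0,-0.105,1],
    [0,0,0,0,0,-0.105,1],
    [0,0,0,0,0,-0.105,1],
    [0,0,0,0,0,-0.105,1],
    [0,0,0,0,0,-0.105,1],
    [0,0,0,0,0,0,1],
    [0,0,0,0,0,0,1]
  ]
}}

```text
time: 53.2
ee_pos: [0.4548, 0.0057, 0.1125]
eef_rot: [0.878, -0.478, 0.002, -0.0]
ft_force: [5.7, -3.4, -4.5]
width: 0.0138
```

```bash
python3 -c "
from h import *
s,M=st()"
```

```text
t53.20 p [0.4548 0.0057 0.1125] yaw -57.11 z [ 3.1e-03 -9.0e-04 -1.0e+00] F [ 5.7 -3.4 -4.5] M [-0.91 -1.3   0.02] w 0.0138 q [ 0.72  0.13 -0.86  1.99  0.11  1.06 -1.19]
```

Emit:
{"api": "play_rows", "payload": {
  "commands": [
    [0,0,0,0,0,0,2.5],
    [0,0,0,0,0,0,4],
    [0,0,0,0,0,0,4],
    [0,0,4,0,0,0,4],
    [0,0,6,0,0,0,4],
    [0,0,5,0,0,0,4],
    [0,0,0,0,0,0.175,4],
    [0,0,0,0,0,0.175,4],
    [0,0,0,0,0,0.175,4],
    [0,0,0,0,0,0.175,4],
    [0,0,0,0,0,0.175,4],
    [0,0,0,0,0,0.175,4],
    [0,0,0,0,0,0,4],
    [0,0,0,0,0,0,4]
  ]
}}

```text
time: 54.95
ee_pos: [0.4535, 0.0067, 0.262]
eef_rot: [1.0, 0.025, -0.0, -0.0]
ft_force: [-0.2, -0.7, 0.1]
width: 0.0397
```

Run:
```python
from h import *
s,M=st();c=snap('wrist');cv2.imwrite('pics/w_end.png',c['img'][:,:,::-1])
```

```text
t54.95 p [0.4535 0.0067 0.262 ] yaw 2.88 z [-0.  0. -1.] F [-0.2 -0.7  0.1] M [-0.07 -0.05 -0.01] w 0.0397 q [ 0.75 -0.04 -0.83  1.79 -0.03  1.38 -0.02]
```

Emit:
{"api": "play_rows", "payload": {
  "commands": [
    [0,4,0,0,0,0,4],
    [0,4,0,0,0,0,4],
    [0,4,0,0,0,0,4],
    [0,4,0,0,0,0,4],
    [0,4,0,0,0,0,4],
    [0,4,0,0,0,0,4],
    [0,4,0,0,0,0,4],
    [0,0,0,0,0,0,4],
    [0,0,0,0,0,0,4]
  ]
}}

```text
time: 56.12
ee_pos: [0.4536, 0.2861, 0.2619]
eef_rot: [1.0, 0.026, -0.0, 0.0]
ft_force: [-0.5, -0.9, 0.1]
width: 0.0401
```

Run:
```python
from h import *
s,M=st();c=snap('top');d=snap('side')
w=cv2.imread('pics/w_end.png')
o=np.zeros((600,800,3),np.uint8)
o[:330,:440]=cv2.resize(w[80:245,165:385],(440,330),interpolation=cv2.INTER_CUBIC)
o[:270,440:800]=cv2.resize(d['img'][110:245,280:460,::-1],(360,270),interpolation=cv2.INTER_CUBIC)
o[330:600,:450]=cv2.resize(c['img'][90:270,110:410,::-1],(450,270),interpolation=cv2.INTER_CUBIC)
o[275:600,455:800]=cv2.resize(c['img'][150:250,205:311,::-1],(345,325),interpolation=cv2.INTER_CUBIC)
cv2.imwrite('pics/z.png',o)
```

```text
t56.12 p [0.4536 0.2861 0.2619] yaw 3.01 z [-4.e-04 -3.e-04 -1.e+00] F [-0.5 -0.9  0.1] M [-0.03 -0.16 -0.02] w 0.0401 q [ 0.28  0.27 -1.09  1.59  0.24  1.43 -0.77]
```

View pics/z.png

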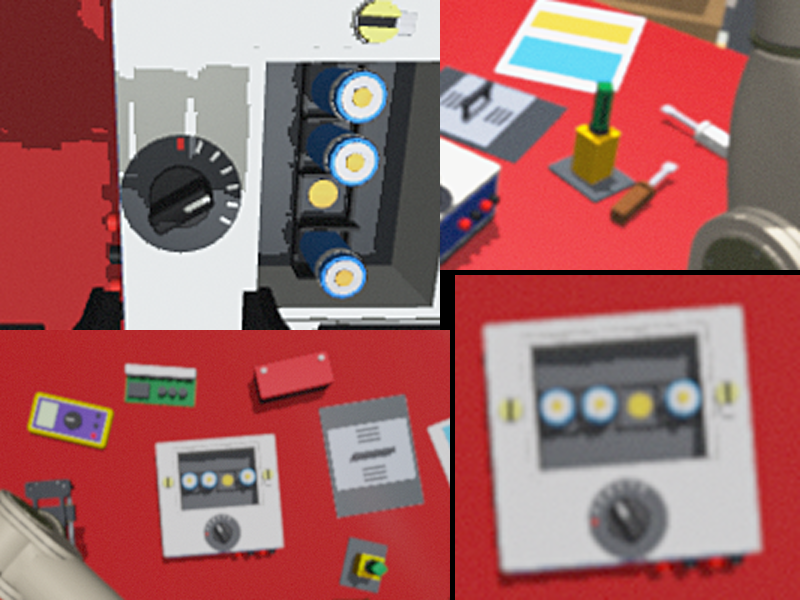

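The pointer stands at about 62° (third mark). Cells are in bays 0, 1 and 3, the panel lies flat on the mat, the driver is upright in its stand, and the bystanders look untouched.

```bash
python3 -c "
from bench import r
print(r.close_job())"
```

```text
the job is handed in; nothing more can be done
None
```

The job is handed in, and my last checks showed every step done. The two look-alike screwdrivers fell over along the way.

- **Done, in the order asked:**
  - Both cams were turned open with the screwdriver, which was then put back in its stand.
  - The panel was laid on the mat.
  - The three blue cells went into bays 0, 1 and 3.
  - The selector was turned three clicks.
- **Last checks:**
  - The cam slots run along the panel's ends.
  - The panel lies flat, handle up, about 3.5 mm off the mat's centre and in line with it.
  - The cells stand upright.
  - The selector pointer reads about 62°, against 60° for three clicks.
  - The driver is upright in its stand.
  - The meter, battery and board look unmoved.
  - The robot was clear of everything at about 56 s, and I saw no large forces.
- **Look-alikes:** the brown and white screwdrivers stood free on their blade tips at the start. They were lying down when I next looked at that area, at about 20 s. I never touched them on purpose and no contact force showed. They probably tipped over by themselves, but I cannot rule out that the arm brushed them. I left them where they lie.
- **Measurements that disagreed:** the cams' slots read about 7–10° past locked at the start, partly because of the slanted view. After turning, the left slot read anywhere from 168° to 179°, depending on the view.

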